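# Pack filter cassettes in their carrier, close it and slide it to the pick-up place

### The arm

A 6-joint arm with a two-finger parallel gripper is mounted at the origin on a cart in front of the work surface, level with it; the furniture and walls round the work are solid. World frame = base frame: x ahead of the robot, y to its left, z up, the work surface at z = 0. Lengths are in m, angles in rad, forces in N, time in s.
With the tool pointing down it reaches from about 0.275 to 0.75 m from the base axis. Payload 10.2 kg.
Tool frame: the origin (TCP) lies between the finger pads; the fingertips stand ctrl.tcp_to_tips ahead of it and the grasp point (between the pads) is the TCP (ctrl.tcp_to_tips is the distance from the TCP to the fingertips, in m); z points along the fingers, y is the direction in which the jaws open and shut (so a half turn about z gives the same grasp; the last joint's range is limited). The gripper opens to 88 mm and grips with 3 to 60 N. Pads are 18 mm wide; open, the fingers measure 123 mm over their backs; the gripper's body (75 mm by 187 mm) begins 45 mm behind the grasp point.
Start: joints at [0.954, 0.313, 1.498, -0, 1.331, -0.223], TCP at [0.201, 0.485, 0.258] pointing down, gripper open.
Joint ranges: [-2.94, 2.94], [-0.97, 2.17], [0.19, 2.56], [-1.23, 4.37], [0.02, 3.11], [-2.88, 2.88]. Speed limits (rad/s): [2.39, 2.39, 3.01, 3.14, 3.14, 3.14].

### API

Orientations are given as a unit quaternion [w, x, y, z].
In Python, from bench import ctrl, camera, camera_info gives the robot as it stands.
- The arm moves only by the tool drive_tool, never from a script. Its argument "steps" is a list of rows, each an object of numbers: "x", "y", "z": the shift along the tool's x, y, z normalised to -1 to 1, where 1 is 0.25 m; "rx", "ry", "rz": the turn, a rotation vector about the tool's x, y, z normalised to -1 to 1, where 1 is pi/2 rad; "jaw": the opening, from 0 (shut) to 1 (fully open). In form: [{"x": .., "y": .., "z": .., "rx": .., "ry": .., "rz": .., "jaw": ..}, ...]. A call has 1 to 5 rows; each row shifts and turns the commanded pose from where the row before left it, along the tool's axes as they then stand; what a row does not reach is not made up. A row lasts 1/8 s, in which the tool goes at most 62.5 mm and 10.7 degrees, less where a joint would pass 70% of its speed; a pose out of reach is approached as far as the arm can. A call with a number of a shift or a turn outside -1 to 1 is refused whole. A call with a gripper value outside its range is refused whole. The fingers move at their own pace and stop on an object; "force" is the grip in N (left out, the last holds). Time passes only in rows, so rows that do not move let the fingers close. It gives the time, the measured TCP pose, the force and the opening at its end, in the units of the state.
- ctrl.get_obs(): the state, without advancing time (a new reading comes with each control period).
- camera(name): name is "scene" or "top" or "wrist"; returns the picture (384x512x3 uint8, red, green, blue); there is no depth.
- camera_info(name): a dict with "fx", "fy", "cx", "cy" (pixels), "distortion" ([k1, k2, p1, p2, k3] as OpenCV has them; the pictures are not rectified), "camera_from_world" (4x4, takes a point from world to camera coordinates). Camera axes: x right, y down, z forward; pixel columns grow to the right and rows downward; lengths in m; the calibration is good to about 2 mm. A picture is of the moment at which its call begins: read the wrist's pose just before it. camera_info takes no time and is no camera call; for the wrist camera it gives the pose at the moment of the call.
- ctrl.job_done(): hands the job in, once; it reports no verdict.
The state is a dict: "clock": time; "joints": joint angles; "dq": joint speeds; "effort": joint torques, N m; "ee_pos": TCP position; "tool_rot": TCP orientation; "ft_force": force on the tool from outside, world axes, zero at the start; "ft_torque": the same for the moment, N m; "finger_gap": finger opening in m.
Only numpy, scipy, OpenCV 4.12 (cv2) and the standard library are available. Lean on these libraries where they do the work, as an engineer would, in place of code of your own. Each camera call takes 0.05 s, during which the arm holds its last target. There are 200 camera calls.

### The job

Seat every filter cassette flat and square in a pocket of the metal carrier, one to a pocket, then close the carrier: tilt the cover's thin tongue edge in under the carrier's overhanging lip and rotate the cover down until it lies flat on its ledge inside the rim. Then push the closed carrier, flat on the bench without lifting it, until it stands wholly inside the four corner tapes of the pick-up place, and leave the film roll, the beaker and the marker where they are.

Things in the scene. Friction and masses are not known exactly. Their poses are not given: they have to be found in the camera images.
- carrier: Loose open metal carrier, 136 (x) x 176 (y) x 55 mm high, walls 12 mm, 0.6 kg empty; origin: centre of its underside, z up. Its -x side (toward the robot within 10 degrees) bears the overhanging lip. Inside, a black insert (its top 14 mm up) has four pockets in a row along y. Pushed, it slides with about 5 to 10 N.
- lip_edge (a point): Middle of the lower inner edge of the carrier's steel lip, carrier x = -50, z = 50 mm. The lip reaches from x = -68 to -50 mm, from 50 to 55 mm above the carrier's underside; the slot between ledge and lip is 10 mm high and 13 mm deep, closed at x = -63 mm.
- ledge (a point): Point on the carrier's ledge on its +x side, carrier x = 59.5, z = 40 mm. The ledge runs all round at 40 mm on top of the walls; the cover rests on it. Outside it a 5 mm rim stands up to 48 mm on the +x, +y and -y sides; the recess measures 126 (x from -63 to 63) x 166 mm (y).
- pocket_0 (a point): Centre of the floor of the carrier's +y pocket, 5 mm above the carrier's underside; axes as the carrier's. Each pocket is 65 (x) x 32 (y) mm, 9 mm deep, open above; webs of 4 mm between.
- pocket_1 (a point): Centre of the floor of the next pocket, 36 mm from pocket_0 toward -y; as pocket_0.
- pocket_2 (a point): Centre of the floor of the third pocket, 72 mm from pocket_0 toward -y; as pocket_0.
- pocket_3 (a point): Centre of the floor of the -y pocket, 108 mm from pocket_0 toward -y; as pocket_0.
- corner_fl (a point): Carrier's bottom outer corner at -x, +y (68 and 88 mm from its centre).
- corner_fr (a point): Carrier's bottom outer corner at -x, -y.
- corner_bl (a point): Carrier's bottom outer corner at +x, +y.
- corner_br (a point): Carrier's bottom outer corner at +x, -y.
- cover: Loose flat metal cover, 122 (x) x 161 (y) mm, 0.16 kg; origin: centre of its underside, z up. Plate 6 mm thick; its -x edge is a tongue 15 mm wide, only 4 mm thick (undersides flush); its +x edge is 10 mm thick over the last 8 mm. It starts flat on the bench, tongue toward the robot within 15 degrees.
- tongue (a point): Middle of the lower edge of the cover's tongue, cover x = -61, z = 0 mm. Fully under the lip it can be tilted up to about 20 degrees; a level cover cannot slide in, since the rim opposite stands in the way.
- handle_top (a point): Middle of the top of the cover's black bar handle, cover x = 4, z = 26 mm. The bar is 12 (x) x 60 (y) mm and stands from 6 to 26 mm above the underside; pinch it across its 12 mm.
- bay: The pick-up place: four white L-shaped corner tapes flat on the bench (no height), to the right of the carrier; origin at its centre, axes like the carrier's when it stands square. The clear rectangle inside the tapes is 176 (x) x 216 mm (y), so 20 mm to spare on each side of the carrier.
- film_roll: White roll of sealing film standing on end, 55 mm across, 100 mm high; bystander. Origin at the centre of its underside.
- beaker: Glass beaker, 73 mm across, 94 mm high; bystander. Origin at the centre of its underside.
- marker: Marker pen lying on the bench, 135 mm long (y), 17 mm thick; bystander. Origin at the centre of its underside.
- cassette_0: Loose white filter cassette (one of three or four alike; may be absent), a flat block 60 (x) x 28 (y) x 14 mm, 0.05 kg, with a grip rib on top in the middle, 12 (x) x 22 (y) mm, from 14 to 28 mm above its underside; pinch the rib across its 12 mm (along x). Origin at the centre of its underside, z up. Same either way round. Any pocket will do.
- cassette_1: Loose white filter cassette (one of three or four alike; may be absent), a flat block 60 (x) x 28 (y) x 14 mm, 0.05 kg, with a grip rib on top in the middle, 12 (x) x 22 (y) mm, from 14 to 28 mm above its underside; pinch the rib across its 12 mm (along x). Origin at the centre of its underside, z up. Same either way round. Any pocket will do.
- cassette_2: Loose white filter cassette (one of three or four alike; may be absent), a flat block 60 (x) x 28 (y) x 14 mm, 0.05 kg, with a grip rib on top in the middle, 12 (x) x 22 (y) mm, from 14 to 28 mm above its underside; pinch the rib across its 12 mm (along x). Origin at the centre of its underside, z up. Same either way round. Any pocket will do.
- cassette_3: Loose white filter cassette (one of three or four alike; may be absent), a flat block 60 (x) x 28 (y) x 14 mm, 0.05 kg, with a grip rib on top in the middle, 12 (x) x 22 (y) mm, from 14 to 28 mm above its underside; pinch the rib across its 12 mm (along x). Origin at the centre of its underside, z up. Same either way round. Any pocket will do.
Mind the look-alikes: they are no part of the job. Leave any green look-alike of the cassette_2 alone.

How it is judged:
On the way, in this order (a step that is already met when the one before it is completed fails the run):
1. every cassette present is seated flat in a pocket of the carrier (((horizontal distance between cassette_0 and pocket_0 below 0.0045 m and z of cassette_0 in the frame of pocket_0 below 0.003 m and angle between the x axis of cassette_0 and the x axis of carrier, either way round below 0.15 rad and angle between the z axis of cassette_0 and the z axis of carrier, either way round below 0.06 rad) or (horizontal distance between cassette_0 and pocket_1 below 0.0045 m and z of cassette_0 in the frame of pocket_1 below 0.003 m and angle between the x axis of cassette_0 and the x axis of carrier, either way round below 0.15 rad and angle between the z axis of cassette_0 and the z axis of carrier, either way round below 0.06 rad) or (horizontal distance between cassette_0 and pocket_2 below 0.0045 m and z of cassette_0 in the frame of pocket_2 below 0.003 m and angle between the x axis of cassette_0 and the x axis of carrier, either way round below 0.15 rad and angle between the z axis of cassette_0 and the z axis of carrier, either way round below 0.06 rad) or (horizontal distance between cassette_0 and pocket_3 below 0.0045 m and z of cassette_0 in the frame of pocket_3 below 0.003 m and angle between the x axis of cassette_0 and the x axis of carrier, either way round below 0.15 rad and angle between the z axis of cassette_0 and the z axis of carrier, either way round below 0.06 rad)) and ((horizontal distance between cassette_1 and pocket_0 below 0.0045 m and z of cassette_1 in the frame of pocket_0 below 0.003 m and angle between the x axis of cassette_1 and the x axis of carrier, either way round below 0.15 rad and angle between the z axis of cassette_1 and the z axis of carrier, either way round below 0.06 rad) or (horizontal distance between cassette_1 and pocket_1 below 0.0045 m and z of cassette_1 in the frame of pocket_1 below 0.003 m and angle between the x axis of cassette_1 and the x axis of carrier, either way round below 0.15 rad and angle between the z axis of cassette_1 and the z axis of carrier, either way round below 0.06 rad) or (horizontal distance between cassette_1 and pocket_2 below 0.0045 m and z of cassette_1 in the frame of pocket_2 below 0.003 m and angle between the x axis of cassette_1 and the x axis of carrier, either way round below 0.15 rad and angle between the z axis of cassette_1 and the z axis of carrier, either way round below 0.06 rad) or (horizontal distance between cassette_1 and pocket_3 below 0.0045 m and z of cassette_1 in the frame of pocket_3 below 0.003 m and angle between the x axis of cassette_1 and the x axis of carrier, either way round below 0.15 rad and angle between the z axis of cassette_1 and the z axis of carrier, either way round below 0.06 rad)) and ((horizontal distance between cassette_2 and pocket_0 below 0.0045 m and z of cassette_2 in the frame of pocket_0 below 0.003 m and angle between the x axis of cassette_2 and the x axis of carrier, either way round below 0.15 rad and angle between the z axis of cassette_2 and the z axis of carrier, either way round below 0.06 rad) or (horizontal distance between cassette_2 and pocket_1 below 0.0045 m and z of cassette_2 in the frame of pocket_1 below 0.003 m and angle between the x axis of cassette_2 and the x axis of carrier, either way round below 0.15 rad and angle between the z axis of cassette_2 and the z axis of carrier, either way round below 0.06 rad) or (horizontal distance between cassette_2 and pocket_2 below 0.0045 m and z of cassette_2 in the frame of pocket_2 below 0.003 m and angle between the x axis of cassette_2 and the x axis of carrier, either way round below 0.15 rad and angle between the z axis of cassette_2 and the z axis of carrier, either way round below 0.06 rad) or (horizontal distance between cassette_2 and pocket_3 below 0.0045 m and z of cassette_2 in the frame of pocket_3 below 0.003 m and angle between the x axis of cassette_2 and the x axis of carrier, either way round below 0.15 rad and angle between the z axis of cassette_2 and the z axis of carrier, either way round below 0.06 rad)) and ((horizontal distance between cassette_3 and pocket_0 below 0.0045 m and z of cassette_3 in the frame of pocket_0 below 0.003 m and angle between the x axis of cassette_3 and the x axis of carrier, either way round below 0.15 rad and angle between the z axis of cassette_3 and the z axis of carrier, either way round below 0.06 rad) or (horizontal distance between cassette_3 and pocket_1 below 0.0045 m and z of cassette_3 in the frame of pocket_1 below 0.003 m and angle between the x axis of cassette_3 and the x axis of carrier, either way round below 0.15 rad and angle between the z axis of cassette_3 and the z axis of carrier, either way round below 0.06 rad) or (horizontal distance between cassette_3 and pocket_2 below 0.0045 m and z of cassette_3 in the frame of pocket_2 below 0.003 m and angle between the x axis of cassette_3 and the x axis of carrier, either way round below 0.15 rad and angle between the z axis of cassette_3 and the z axis of carrier, either way round below 0.06 rad) or (horizontal distance between cassette_3 and pocket_3 below 0.0045 m and z of cassette_3 in the frame of pocket_3 below 0.003 m and angle between the x axis of cassette_3 and the x axis of carrier, either way round below 0.15 rad and angle between the z axis of cassette_3 and the z axis of carrier, either way round below 0.06 rad))), for 0.2 s.
2. the cover lies flat on the ledge with its tongue under the lip (all of step 1 and x of tongue in the frame of carrier below -0.056 m and z of tongue in the frame of carrier between 0.037 and 0.043 m and z of handle_top in the frame of carrier between 0.063 and 0.069 m and angle between the z axis of cover and the z axis of carrier, either way round below 0.04 rad and angle between the x axis of cover and the x axis of carrier, either way round below 0.08 rad), for 0.2 s.
3. the closed carrier stands wholly inside the corner tapes (all of step 2 and x of corner_fl in the frame of bay between -0.088 and 0.088 m and y of corner_fl in the frame of bay between -0.108 and 0.108 m and x of corner_fr in the frame of bay between -0.088 and 0.088 m and y of corner_fr in the frame of bay between -0.108 and 0.108 m and x of corner_bl in the frame of bay between -0.088 and 0.088 m and y of corner_bl in the frame of bay between -0.108 and 0.108 m and x of corner_br in the frame of bay between -0.088 and 0.088 m and y of corner_br in the frame of bay between -0.108 and 0.108 m), for 0.2 s.
At the end, for the whole second after the job is handed in: Each cassette lies in a pocket (4.5 mm, 3 mm off the floor, 0.15 rad square); the cover lies flat on the ledge (3 mm, 0.04 rad), tongue at least 6 mm under the lip; all four bottom corners of the carrier are inside the tapes; all at rest, carrier flat on the bench (all of step 3 and linear speed of each of carrier, cover below 0.01 m/s and height (world z) of carrier below 0.004 m); the robot touches nothing.
It fails at once if the carrier is lifted or tipped (height (world z) of carrier above 0.015 m or angle between carrier's own z axis and vertical above 0.15 rad).
It fails at once if film roll, beaker or marker is moved by more than 3 cm (distance of any of film_roll, beaker, marker from where it was at the start of the episode above 0.03 m).
Of cassette_0, cassette_1, cassette_2, cassette_3 only 3 to 4 are there at a start; the rules pass over those that are not, and their reading is None.
At some moment in a run one of cassette_0, cassette_1, cassette_2, cassette_3, cover may be knocked a few centimetres aside while the robot is not near it.
Once in a run the grip may slacken for a moment while it holds something.
It also fails if it takes over 210 s, if anything falls off the work surface, if the arm or the gripper's body presses on something with over 40 N, if the wrist force passes 120 N, or if a joint passes its speed limit or range.

## Working session

There is one attempt and no reset: what is moved stays moved. The work goes in short steps, Python scripts to look and compute and a tool call to move; the robot and the scene stay as the last step left them, time stands still between calls to the robot, and variables do not carry over. Pictures are saved under pics/ and viewed, about 12 in all and at most 16, crops included, and the job is handed in when it is done.

Besides the shell and the picture viewer there is one more tool, called as name(argument=value, ...) on one line, values as JSON. drive_tool: Moves the arm, as the interface text tells. Its arguments: {"type":"object","properties":{"steps":{"type":"array"},"force":{"type":"number"}},"required":["steps"]}

```bash
mkdir -p pics; ls
python3 - <<'E'
from bench import ctrl,camera,camera_info
import cv2,numpy as np
print(ctrl.get_obs(), ctrl.tcp_to_tips)
for n in("top","scene"):
    i=camera_info(n);print(n,i)
    cv2.imwrite(f"pics/{n}0.png",cv2.resize(camera(n)[:,:,::-1],(800,600),interpolation=cv2.INTER_CUBIC))
E
```

```text
pics
{'clock': 0.0, 'joints': array([ 9.53629115e-01,  3.13424294e-01,  1.49844338e+00,  4.78216148e-07,
        1.33101162e+00, -2.23363923e-01]), 'dq': array([ 1.00915231e-03, -7.30188911e-05,  3.31725399e-04,  7.23544656e-04,
       -1.41159425e-03,  5.07013544e-04]), 'effort': array([-8.74238995e-04, -4.02220809e+01, -2.52263850e+01,  6.93620997e-02,
        3.52987123e-02, -4.14701515e-05]), 'ee_pos': array([0.20130152, 0.48462507, 0.25717184]), 'tool_rot': array([-2.62686790e-04,  1.95631802e-01,  9.80677207e-01, -5.87240196e-04]), 'ft_force': array([-0.19430653, -0.64659743, -0.41995127]), 'ft_torque': array([-0.00357934,  0.03286296, -0.03242047]), 'finger_gap': 0.08818337184385203} 0.019
top {'fx': 395.1581680407902, 'fy': 395.1581680407902, 'cx': 248.42088078846996, 'cy': 183.88562586743308, 'distortion': array([0.03868079, 0.        , 0.        , 0.        , 0.        ]), 'camera_from_world': array([[ 0.00817151, -0.99994063, -0.00720823,  0.05227402],
       [-0.99248034, -0.00722972, -0.12219048,  0.56163344],
       [ 0.12213111,  0.00815251, -0.99248049,  1.4133234 ],
       [ 0.        ,  0.        ,  0.        ,  1.        ]])}
scene {'fx': 367.88726337159693, 'fy': 367.88726337159693, 'cx': 254.26251614416284, 'cy': 192.30452697817844, 'distortion': array([-0.06853157,  0.        ,  0.        ,  0.        ,  0.        ]), 'camera_from_world': array([[-9.58430371e-01, -2.85326451e-01,  2.00721020e-04,
         5.33491172e-01],
       [-2.36637536e-01,  7.94487654e-01, -5.59278146e-01,
         1.43885742e-01],
       [ 1.59417378e-01, -5.36076659e-01, -8.28980045e-01,
         1.05955620e+00],
       [ 0.00000000e+00,  0.00000000e+00,  0.00000000e+00,
         1.00000000e+00]])}
```

View pics/top0.png

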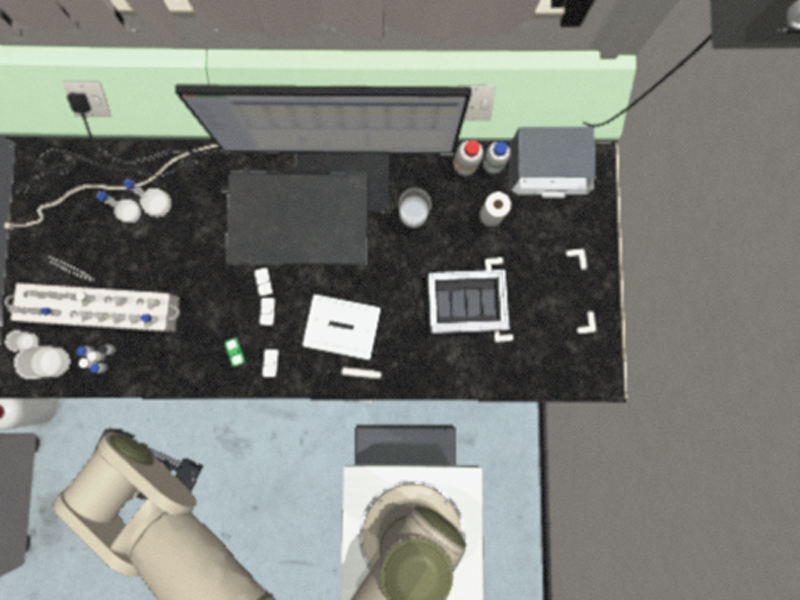

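View pics/scene0.png

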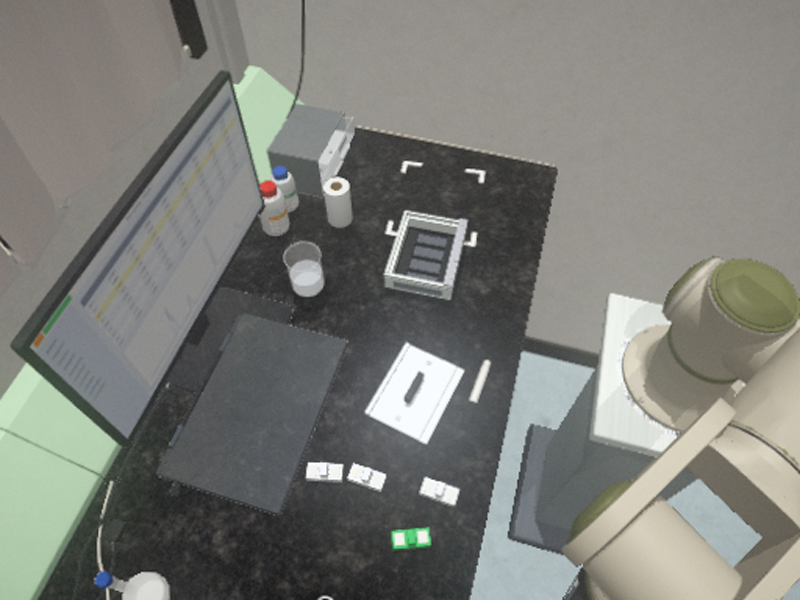

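Candidates in the top view (800x600) are three white cassettes at (263,281), (267,311) and (270,362). The look-alike is the green one at (235,352), and white sticks such as the marker (361,373) aren't cassettes. The cover is at (341,326), the carrier at (468,301), and the bay tapes are at (493,264), (578,258), (504,337) and (588,322). Next I'll get rough positions and an enlarged crop.

```bash
cat > h.py <<'E'
from bench import ctrl,camera,camera_info
import cv2,numpy as np
from scipy.spatial.transform import Rotation as R
def cam(n,i=None):
    i=i or camera_info(n);K=np.array([[i['fx'],0,i['cx']],[0,i['fy'],i['cy']],[0,0,1.]])
    return K,np.array(i['distortion']),np.array(i['camera_from_world'])
def p2w(n,uv,z=0,i=None):
    K,d,T=cam(n,i);uv=np.array(uv,float).reshape(-1,1,2)
    q=cv2.undistortPoints(uv,K,d).reshape(-1,2);q=np.c_[q,np.ones(len(q))]@T[:3,:3]
    o=-T[:3,:3].T@T[:3,3];return o+q*((z-o[2])/q[:,2])[:,None]
def w2p(n,P,i=None):
    K,d,T=cam(n,i);return cv2.projectPoints(np.array(P,float).reshape(-1,3),cv2.Rodrigues(T[:3,:3])[0],T[:3,3],K,d)[0].reshape(-1,2)
def pose():
    o=ctrl.get_obs();w,x,y,z=o['tool_rot'];return np.array(o['ee_pos']),R.from_quat([x,y,z,w])
def down(yaw,tilt=0):  # tool y along yaw in world, z down; tilt: about world axis along tool x
    y=np.array([np.cos(yaw),np.sin(yaw),0]);z=np.array([0,0,-1.]);return R.from_matrix(np.c_[np.cross(y,z),y,z])
def go(p,Rt,p0=None,R0=None,show=True):
    """numbers for a move from (p0,R0) to (p,Rt): total shift / turn in tool units, as one row's worth"""
    if p0 is None:p0,R0=pose()
    d=R0.inv().apply(np.array(p)-p0)/.25; r=(R0.inv()*Rt).as_rotvec()/(np.pi/2)
    if show:print('shift',d.round(4),'turn',r.round(4),'rows>=',np.ceil(max(np.linalg.norm(d)*4,np.degrees(np.linalg.norm(r)*np.pi/2)/10.7)))
    return d,r
def st():
    o=ctrl.get_obs();print('t',round(o['clock'],2),'p',np.round(o['ee_pos'],4),'q',np.round(o['tool_rot'],4),'F',np.round(o['ft_force'],1),'gap',round(o['finger_gap'],4),'j',np.round(o['joints'],2))
E
python3 - <<'E'
from h import *
s=.64
for n,u,z in[('c0',(263,281),.014),('c1',(267,311),.014),('c2',(270,362),.014),('green',(235,352),.014),('cover',(341,326),.006),('carr',(468,301),.048),
 ('t1',(493,264),0),('t2',(578,258),0),('t3',(504,337),0),('t4',(588,322),0),('beak',(414,208),.05),('roll',(496,208),.05),('mark',(361,373),.01)]:
    print(n,p2w('top',np.array(u)*s,z)[0].round(3))
img=camera('top')[:,:,::-1]
cv2.imwrite('pics/topcrop.png',cv2.resize(img[150:250,260:390],(780,600),interpolation=cv2.INTER_CUBIC))
print(camera_info('wrist'))
p,Rr=pose();T=cam('wrist')[2];Ti=np.linalg.inv(T);print('cam in tool',Rr.inv().apply(Ti[:3,3]-p),(Rr.inv()*R.from_matrix(Ti[:3,:3])).as_matrix().round(3))
go((.40,.34,.28),down(np.radians(0)));go((.40,.34,.28),down(np.radians(180)))
E
```

```text
c0 [0.577 0.355 0.014]
c1 [0.505 0.343 0.014]
c2 [0.385 0.332 0.014]
green [0.408 0.415 0.014]
cover [0.471 0.168 0.006]
carr [ 0.529 -0.128  0.048]
t1 [ 0.624 -0.195  0.   ]
t2 [ 0.64  -0.398  0.   ]
t3 [ 0.449 -0.219  0.   ]
t4 [ 0.486 -0.417  0.   ]
beak [ 0.748 -0.003  0.05 ]
roll [ 0.749 -0.195  0.05 ]
mark [0.361 0.119 0.01 ]
{'fx': 288.56159820275076, 'fy': 288.56159820275076, 'cx': 253.68970114274092, 'cy': 192.51135940428745, 'distortion': array([-0.04873759,  0.        ,  0.        ,  0.        ,  0.        ]), 'camera_from_world': array([[ 0.38408934,  0.92329352, -0.00211069, -0.52449942],
       [ 0.89031478, -0.36976273,  0.26573506, -0.03693175],
       [ 0.244571  , -0.10394518, -0.96404379,  0.38995969],
       [ 0.        ,  0.        ,  0.        ,  1.        ]])}
cam in tool [ 0.06779291  0.00038281 -0.12732716] [[-0.    -0.964 -0.266]
 [ 1.    -0.    -0.001]
 [ 0.001 -0.266  0.964]]
shift [-0.9558 -0.2297 -0.0907] turn [-6.000e-04  2.000e-04  7.493e-01] rows>= 7.0
shift [-0.9558 -0.2297 -0.0907] turn [-3.0000e-04 -6.0000e-04 -1.2507e+00] rows>= 11.0
```

View pics/topcrop.png

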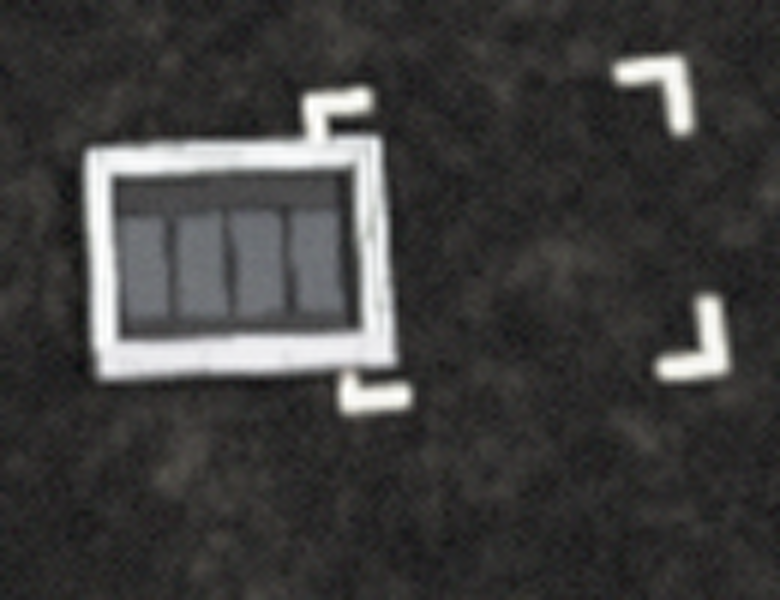

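Three white cassettes and four open pockets. The green one I leave alone. The bay is yawed by roughly +7°. Now a close look at the cassettes with the wrist camera.

Run:
```python
from h import *
go((.48,.365,.21),down(0))
```

```text
shift [-1.213  -0.0143  0.189 ] turn [-6.000e-04  2.000e-04  7.493e-01] rows>= 7.0
```

drive_tool(steps=[{"x":-0.24,"z":0.037,"jaw":1},{"x":-0.24,"z":0.037,"jaw":1},{"x":-0.24,"z":0.037,"jaw":1},{"x":-0.24,"z":0.037,"jaw":1},{"x":-0.24,"z":0.037,"jaw":1}])

```text
validation failed for argument at $.st...
```

drive_tool(steps=[{"rz":0.107},{"rz":0.107},{"rz":0.107},{"rz":0.107}])

```text
validation failed for argument at $.st...
```

drive_tool(steps=[{"rz":0.107},{"rz":0.107},{"rz":0.107},{},{}])

```text
validation failed for argument at $.st...
```

Run:
```python
from h import *
st();i=camera_info('wrist');im=camera('wrist')[:,:,::-1]
import pickle;pickle.dump(i,open('w1.pkl','wb'))
print(w2p('wrist',[[.577,.355,.014],[.505,.343,.014],[.385,.332,.014]],i))
cv2.imwrite('pics/w1.png',cv2.resize(im,(800,600),interpolation=cv2.INTER_CUBIC))
```

```text
t 0.15 p [0.2014 0.4847 0.2573] q [-2.000e-04  1.956e-01  9.807e-01 -4.000e-04] F [-0.4 -0.7 -1.1] gap 0.088 j [ 0.95  0.31  1.5  -0.    1.33 -0.22]
[[268.22762285 396.74257803]
 [245.23108183 369.05176284]
 [207.76619306 314.84885065]]
```

View pics/w1.png

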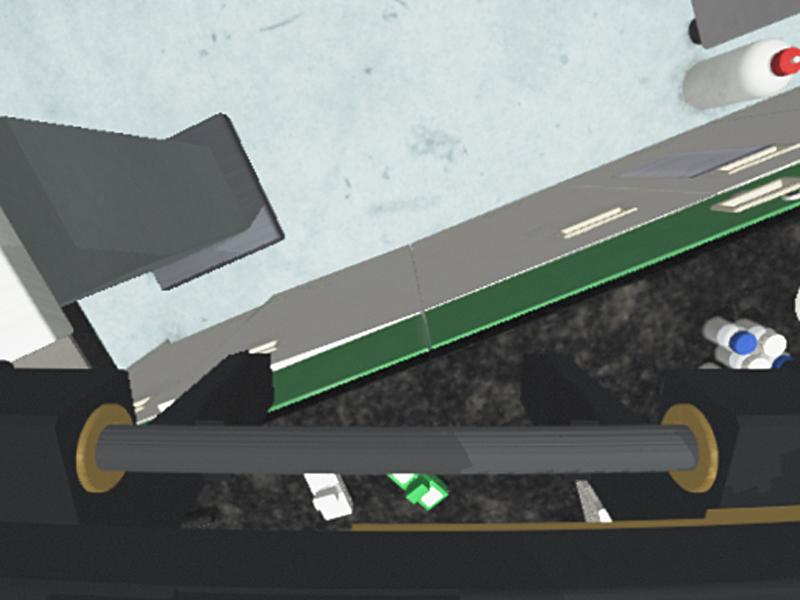

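Run:
```python
from h import *
go((.48,.275,.21),down(0))
```

```text
shift [-1.351  -0.3469  0.1897] turn [-5.000e-04  2.000e-04  7.493e-01] rows>= 7.0
```

drive_tool(steps=[{"x":0,"y":0,"z":0,"rx":0,"ry":0,"rz":0.107,"jaw":1},{"x":0,"y":0,"z":0,"rx":0,"ry":0,"rz":0.107,"jaw":1},{"x":0,"y":0,"z":0,"rx":0,"ry":0,"rz":0.107,"jaw":1},{"x":0,"y":0,"z":0,"rx":0,"ry":0,"rz":0.107,"jaw":1},{"x":0,"y":0,"z":0,"rx":0,"ry":0,"rz":0.107,"jaw":1}])

```text
clock: 0.82
ee_pos: [0.2014, 0.4848, 0.2575]
tool_rot: [0.0, 0.581, 0.814, -0.0]
ft_force: [0.4, 0.8, -0.0]
finger_gap: 0.0884
```

drive_tool(steps=[{"x":0,"y":0,"z":0,"rx":0,"ry":0,"rz":0.107,"jaw":1},{"x":0,"y":0,"z":0,"rx":0,"ry":0,"rz":0.107,"jaw":1}])

```text
clock: 1.08
ee_pos: [0.2014, 0.4848, 0.2576]
tool_rot: [0.0, 0.709, 0.705, -0.0]
ft_force: [-0.5, 0.8, 0.3]
finger_gap: 0.0883
```

drive_tool(steps=[{"x":-0.14,"y":0.186,"z":0.03,"rx":0,"ry":0,"rz":0,"jaw":1},{"x":-0.14,"y":0.186,"z":0.03,"rx":0,"ry":0,"rz":0,"jaw":1},{"x":-0.14,"y":0.186,"z":0.03,"rx":0,"ry":0,"rz":0,"jaw":1},{"x":-0.14,"y":0.186,"z":0.03,"rx":0,"ry":0,"rz":0,"jaw":1},{"x":-0.14,"y":0.186,"z":0.03,"rx":0,"ry":0,"rz":0,"jaw":1}])

```text
clock: 1.7
ee_pos: [0.4354, 0.3086, 0.22]
tool_rot: [-0.0, 0.707, 0.707, 0.0]
ft_force: [-0.1, 1.0, -0.1]
finger_gap: 0.0883
```

drive_tool(steps=[{"x":-0.14,"y":0.186,"z":0.03,"rx":0,"ry":0,"rz":0,"jaw":1},{"x":0,"y":0,"z":0,"rx":0,"ry":0,"rz":0,"jaw":1},{"x":0,"y":0,"z":0,"rx":0,"ry":0,"rz":0,"jaw":1}])

```text
clock: 2.08
ee_pos: [0.4802, 0.2752, 0.2126]
tool_rot: [-0.0, 0.707, 0.707, -0.0]
ft_force: [-0.1, 0.2, 0.4]
finger_gap: 0.0882
```

Run:
```python
from h import *
st();i=camera_info('wrist');im=camera('wrist')[:,:,::-1]
import pickle;pickle.dump(i,open('w1.pkl','wb'))
print(w2p('wrist',[[.577,.355,.014],[.505,.343,.014],[.385,.332,.014]],i)*800/512)
cv2.imwrite('pics/w1.png',cv2.resize(im,(800,600),interpolation=cv2.INTER_CUBIC))
```

```text
t 2.08 p [0.4802 0.2752 0.2126] q [-2.000e-04  7.070e-01  7.072e-01 -2.000e-04] F [-0.1  0.2  0.4] gap 0.0882 j [0.31 0.41 1.48 0.   1.25 0.31]
[[535.18369364 160.04237986]
 [431.59360371 177.23471145]
 [261.83869549 193.73695364]]
```

View pics/w1.png

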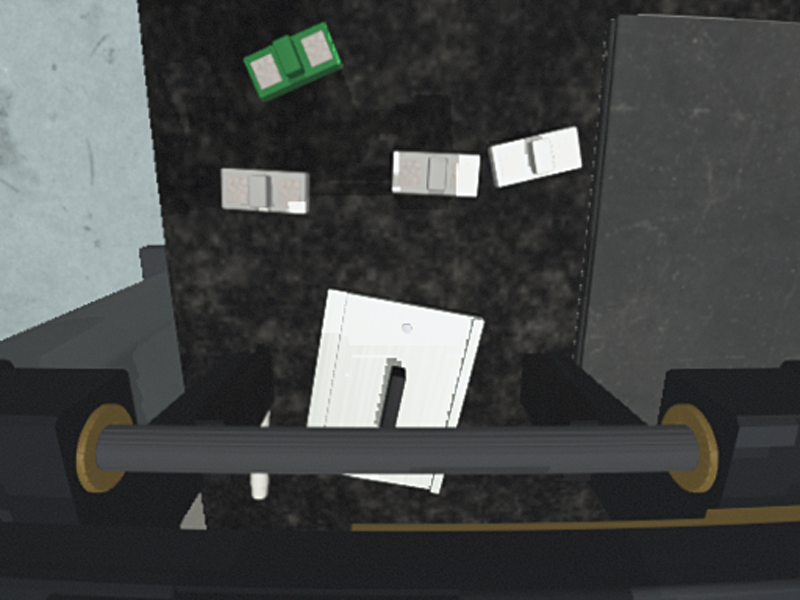

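The view shows the look-alike (green, 293,60). The cassettes are A (265,190), B (436,173) and C (536,156). The cover is at (395,390). Enlarging the cassettes.

Run:
```python
from h import *
im=camera('wrist')[:,:,::-1]
a=im[100:142,135:205];b=im[76:132,245:379]
c=np.zeros((600,800,3),np.uint8)
A=cv2.resize(a,None,fx=6,fy=6,interpolation=cv2.INTER_CUBIC);B=cv2.resize(b,None,fx=5.5,fy=5.5,interpolation=cv2.INTER_CUBIC)
c[:A.shape[0],:A.shape[1]]=A;c[260:260+B.shape[0],:B.shape[1]]=B
cv2.imwrite('pics/w2.png',c);print(A.shape,B.shape)
```

```text
(252, 420, 3) (308, 737, 3)
```

View pics/w2.png

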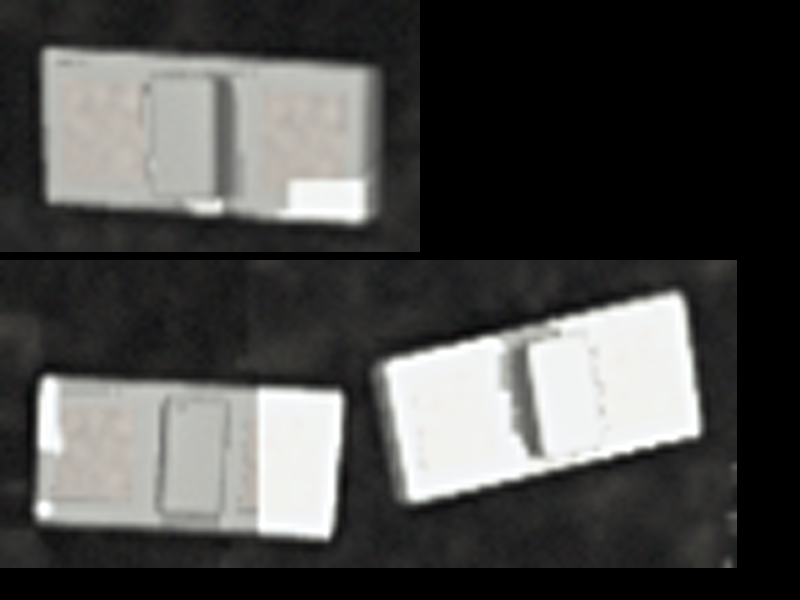

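```bash
cat > m1.py <<'E'
from h import *
import pickle;i=pickle.load(open('w1.pkl','rb'))
def f(pts,s,off,z): return p2w('wrist',(np.array(pts,float)+.5)/s-.5+np.array(off),z,i)
C={'A':([(42,48),(368,66),(365,216),(46,204)],(182,135),6,(135,100)),
'B':([(38,115),(345,128),(332,280),(36,265)],(193,197),5.5,(245,76)),
'C':([(385,102),(683,31),(702,175),(405,242)],(567,132),5.5,(245,76))}
for k,(q,r,s,o) in C.items():
    w=f(q,s,o,.014)[:,:2];e=(w[1]+w[2]-w[0]-w[3])
    print(k,'c',w.mean(0).round(4),'rib',f([r],s,o,.028)[0,:2].round(4),'yaw',np.degrees(np.arctan2(e[1],e[0])).round(1),'L',np.linalg.norm(e)/2,'W',np.linalg.norm(w[0]+w[1]-w[2]-w[3])/2)
E
python3 m1.py
```

```text
A c [0.3864 0.3342] rib [0.3864 0.3345] yaw -3.0 L 0.0598432649592741 W 0.02762822385136044
B c [0.5078 0.345 ] rib [0.5075 0.3451] yaw -2.4 L 0.0600066553878365 W 0.029105322677744874
C c [0.5779 0.3568] rib [0.5781 0.3574] yaw 13.2 L 0.059938197051227105 W 0.027611524348321936
```

Sizes match (60 x 28 mm). Grasp A.

drive_tool(steps=[{"x":0.118,"y":-0.188,"z":0.1,"rx":0,"ry":0,"rz":0,"jaw":0.45},{"x":0.118,"y":-0.187,"z":0.1,"rx":0,"ry":0,"rz":0,"jaw":0.45},{"x":0,"y":0,"z":0.23,"rx":0,"ry":0,"rz":0.033,"jaw":0.45},{"x":0,"y":0,"z":0.2,"rx":0,"ry":0,"rz":0,"jaw":0.45},{"x":0,"y":0,"z":0.05,"rx":0,"ry":0,"rz":0,"jaw":0.45}], force=20)

```text
clock: 2.8
ee_pos: [0.3849, 0.334, 0.041]
tool_rot: [-0.001, 0.724, 0.689, -0.002]
ft_force: [0.8, 0.4, 1.0]
finger_gap: 0.0406
```

drive_tool(steps=[{"x":0,"y":0,"z":0.026,"rx":0,"ry":0,"rz":0,"jaw":0.45},{"x":0,"y":0,"z":0,"rx":0,"ry":0,"rz":0,"jaw":0.45},{"x":0,"y":0,"z":0,"rx":0,"ry":0,"rz":0,"jaw":0},{"x":0,"y":0,"z":0,"rx":0,"ry":0,"rz":0,"jaw":0},{"x":0,"y":0,"z":0,"rx":0,"ry":0,"rz":0,"jaw":0}])

```text
clock: 3.42
ee_pos: [0.3869, 0.334, 0.0366]
tool_rot: [0.0, 0.725, 0.689, 0.0]
ft_force: [1.0, 0.3, 1.4]
finger_gap: 0.0117
```

drive_tool(steps=[{"x":0,"y":0,"z":-0.2,"rx":0,"ry":0,"rz":0,"jaw":0},{"x":0,"y":0,"z":-0.2,"rx":0,"ry":0,"rz":0,"jaw":0},{"x":0,"y":0,"z":-0.2,"rx":0,"ry":0,"rz":-0.033,"jaw":0},{"x":0,"y":0,"z":-0.2,"rx":0,"ry":0,"rz":0,"jaw":0}])

```text
clock: 3.92
ee_pos: [0.3865, 0.3337, 0.238]
tool_rot: [0.0, 0.707, 0.707, 0.0]
ft_force: [1.1, 0.0, -1.4]
finger_gap: 0.0116
```

drive_tool(steps=[{"x":-0.21,"y":0.053,"z":0,"rx":0,"ry":0,"rz":0,"jaw":0},{"x":-0.21,"y":0.053,"z":0,"rx":0,"ry":0,"rz":0,"jaw":0},{"x":-0.21,"y":0.053,"z":0,"rx":0,"ry":0,"rz":0,"jaw":0},{"x":-0.21,"y":0.053,"z":0,"rx":0,"ry":0,"rz":0,"jaw":0},{"x":-0.21,"y":0.053,"z":0,"rx":0,"ry":0,"rz":0,"jaw":0}])

```text
clock: 4.55
ee_pos: [0.4532, 0.0697, 0.2364]
tool_rot: [0.0, 0.707, 0.707, 0.0]
ft_force: [-0.1, 0.2, -0.8]
finger_gap: 0.0122
```

drive_tool(steps=[{"x":-0.21,"y":0.053,"z":0,"rx":0,"ry":0,"rz":0,"jaw":0},{"x":-0.21,"y":0.053,"z":0,"rx":0,"ry":0,"rz":0,"jaw":0},{"x":-0.21,"y":0.053,"z":0,"rx":0,"ry":0,"rz":0,"jaw":0},{"x":-0.21,"y":0.053,"z":0,"rx":0,"ry":0,"rz":0,"jaw":0},{"x":-0.21,"y":0.053,"z":0,"rx":0,"ry":0,"rz":0,"jaw":0}])

```text
clock: 5.18
ee_pos: [0.5196, -0.1929, 0.2363]
tool_rot: [0.0, 0.707, 0.707, 0.0]
ft_force: [0.4, 0.9, -0.3]
finger_gap: 0.0115
```

Run:
```python
from h import *
st();i=camera_info('wrist');im=camera('wrist')[:,:,::-1]
import pickle;pickle.dump(i,open('w3.pkl','wb'));cv2.imwrite('w3raw.png',im)
q=w2p('wrist',[[.529,-.128,.048]],i)[0];print(q)
x0,y0=int(np.clip(q[0]-100,0,312)),int(np.clip(q[1]-80,0,234));print(x0,y0)
cv2.imwrite('pics/w3.png',cv2.resize(im[y0:y0+150,x0:x0+200],None,fx=4,fy=4,interpolation=cv2.INTER_CUBIC))
```

```text
t 5.17 p [ 0.5196 -0.1929  0.2363] q [0.     0.707  0.7072 0.    ] F [ 0.4  0.9 -0.3] gap 0.0115 j [-0.57  0.39  1.44  0.    1.31 -0.57]
[262.17860894 116.33909981]
162 36
```

View pics/w3.png

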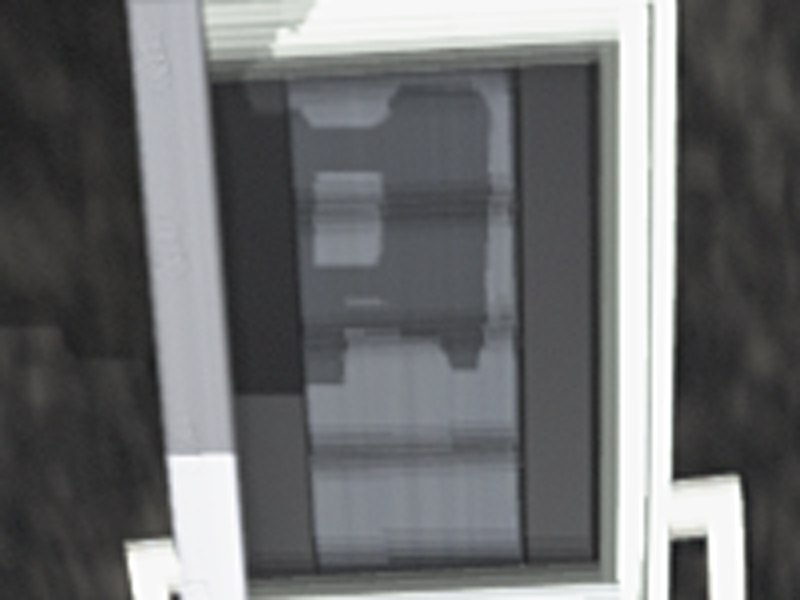

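```bash
cat > m3.py <<'E'
from h import *
import pickle,sys
from scipy.optimize import least_squares
i=pickle.load(open('w3.pkl','rb'));s,off=4,np.array([162,36])
P=lambda q,z:p2w('wrist',(np.array(q,float)+.5)/s-.5+off,z,i)[:,:2]
L={'pl':(-32.5,14,[(290,85),(315,568)]),'pr':(32.5,14,[(517,70),(523,562)]),'lipin':(-50,55,[(203,0),(243,580)]),'lipout':(-68,55,[(128,0),(173,560)]),'rim':(68,48,[(677,0),(668,560)]),'rimin':(63,48,[(647,0),(647,560)])}
for k,(x,z,q) in L.items():
    w=P(q,z/1e3);d=w[0]-w[1];print(k,x,w.round(4).tolist(),'yaw',np.degrees(np.arctan2(d[1],d[0])).round(2)-90)
print('webs',P([(400,203),(405,330),(410,450)],.014).round(4).tolist())
print('wall y=-76,z40',P([(245,580),(430,578),(615,575)],.040).round(4).tolist(),'top end ins',P([(250,82),(400,72),(590,62)],.014).round(4).tolist(), 'bot end',P([(315,570),(520,564),(598,560)],.014).round(4).tolist())
E
python3 m3.py
```

```text
pl -32.5 [[0.498, -0.0631], [0.5035, -0.2021]] yaw 2.239999999999995
pr 32.5 [[0.5617, -0.0591], [0.5679, -0.2002]] yaw 2.519999999999996
lipin -50 [[0.4796, -0.0507], [0.4856, -0.1964]] yaw 2.3599999999999994
lipout -68 [[0.4612, -0.0505], [0.4666, -0.1908]] yaw 2.200000000000003
rim 68 [[0.5974, -0.0487], [0.6039, -0.1922]] yaw 2.6200000000000045
rimin 63 [[0.5898, -0.0488], [0.598, -0.1922]] yaw 3.269999999999996
webs [[0.5291, -0.0949], [0.5308, -0.1304], [0.5326, -0.1657]]
wall y=-76,z40 [[0.4845, -0.1999], [0.5377, -0.1993], [0.591, -0.1984]] top end ins [[0.4868, -0.0623], [0.5289, -0.0598], [0.5821, -0.0569]] bot end [[0.5034, -0.2028], [0.567, -0.2009], [0.5912, -0.1996]]
```

Carrier pose is consistent across lines: centre (0.5328, -0.1304), yaw 2.4°, and pocket row length 141 mm (140 expected). Placing A in pocket_3.

drive_tool(steps=[{"x":0.034,"y":0.062,"z":0.15,"rx":0,"ry":0,"rz":0,"jaw":0},{"x":0,"y":0,"z":0.2,"rx":0,"ry":0,"rz":-0.027,"jaw":0},{"x":0,"y":0,"z":0.2,"rx":0,"ry":0,"rz":0,"jaw":0},{"x":0,"y":0,"z":0.15,"rx":0,"ry":0,"rz":0,"jaw":0},{"x":0,"y":0,"z":0,"rx":0,"ry":0,"rz":0,"jaw":0}])

```text
clock: 5.85
ee_pos: [0.5338, -0.1818, 0.0592]
tool_rot: [-0.003, 0.692, 0.722, -0.001]
ft_force: [-0.3, 0.2, -0.4]
finger_gap: 0.0122
```

drive_tool(steps=[{"x":0,"y":0,"z":0.03,"rx":0,"ry":0,"rz":0,"jaw":0},{"x":0,"y":0,"z":0.03,"rx":0,"ry":0,"rz":0,"jaw":0},{"x":0,"y":0,"z":0.012,"rx":0,"ry":0,"rz":0,"jaw":0},{"x":0,"y":0,"z":0,"rx":0,"ry":0,"rz":0,"jaw":0}])

```text
clock: 6.35
ee_pos: [0.5351, -0.1826, 0.0434]
tool_rot: [0.0, 0.692, 0.722, 0.0]
ft_force: [-0.9, -0.3, -0.4]
finger_gap: 0.0115
```

drive_tool(steps=[{"x":-0.006,"y":0,"z":0,"rx":0,"ry":0,"rz":0,"jaw":0},{"x":0,"y":0,"z":0.006,"rx":0,"ry":0,"rz":0,"jaw":0},{"x":0,"y":0,"z":0,"rx":0,"ry":0,"rz":0,"jaw":0}])

```text
clock: 6.72
ee_pos: [0.5351, -0.1838, 0.0417]
tool_rot: [-0.0, 0.692, 0.722, 0.0]
ft_force: [-0.6, 3.2, 0.4]
finger_gap: 0.0117
```

drive_tool(steps=[{"x":0,"y":0,"z":0,"rx":0,"ry":0,"rz":0,"jaw":0.35},{"x":0,"y":0,"z":0,"rx":0,"ry":0,"rz":0,"jaw":0.35},{"x":0,"y":0,"z":0,"rx":0,"ry":0,"rz":0,"jaw":0.35},{"x":0,"y":0,"z":-0.2,"rx":0,"ry":0,"rz":0,"jaw":0.35},{"x":0,"y":0,"z":-0.2,"rx":0,"ry":0,"rz":0,"jaw":0.45}])

```text
clock: 7.35
ee_pos: [0.5349, -0.1841, 0.1428]
tool_rot: [-0.0, 0.692, 0.722, -0.0]
ft_force: [1.4, -0.9, 0.1]
finger_gap: 0.0384
```

Run:
```python
from h import *
st()
im=camera('wrist')[:,:,::-1];cv2.imwrite('w4raw.png',im)
go((.5075,.2771,.2),down(np.radians(2.4)))
```

```text
t 7.35 p [ 0.5349 -0.1841  0.1428] q [-4.000e-04  6.918e-01  7.221e-01 -2.000e-04] F [ 1.4 -0.9  0.1] gap 0.0384 j [-0.54  0.51  1.52 -0.    1.11 -0.58]
shift [ 1.8515 -0.0373 -0.2115] turn [0.0053 0.0035 0.0008] rows>= 8.0
```

drive_tool(steps=[{"x":0.231,"y":-0.005,"z":-0.04,"rx":0,"ry":0,"rz":0,"jaw":0.45},{"x":0.231,"y":-0.005,"z":-0.04,"rx":0,"ry":0,"rz":0,"jaw":0.45},{"x":0.231,"y":-0.005,"z":-0.04,"rx":0,"ry":0,"rz":0,"jaw":0.45},{"x":0.231,"y":-0.005,"z":-0.04,"rx":0,"ry":0,"rz":0,"jaw":0.45},{"x":0.231,"y":-0.005,"z":-0.04,"rx":0,"ry":0,"rz":0,"jaw":0.45}])

```text
clock: 8.02
ee_pos: [0.5162, 0.1059, 0.1921]
tool_rot: [0.0, 0.692, 0.722, 0.0]
ft_force: [1.0, -0.0, 0.5]
finger_gap: 0.0399
```

drive_tool(steps=[{"x":0.231,"y":-0.005,"z":0,"rx":0,"ry":0,"rz":0,"jaw":0.45},{"x":0.231,"y":-0.005,"z":0,"rx":0,"ry":0,"rz":0,"jaw":0.45},{"x":0.231,"y":-0.005,"z":0,"rx":0,"ry":0,"rz":0,"jaw":0.45},{"x":0,"y":0,"z":0,"rx":0,"ry":0,"rz":0.027,"jaw":0.45},{"x":0,"y":0,"z":0,"rx":0,"ry":0,"rz":0,"jaw":0.45}])

```text
clock: 8.65
ee_pos: [0.5051, 0.2774, 0.1914]
tool_rot: [0.0, 0.707, 0.708, -0.0]
ft_force: [-0.3, -0.2, -0.4]
finger_gap: 0.0394
```

```bash
cat > blobs.py <<'E'
from h import *
st();i=camera_info('wrist');im=camera('wrist')[:,:,::-1];cv2.imwrite('wraw.png',im)
m=(im.min(2)>105).astype(np.uint8);m[225:]=0;m=cv2.morphologyEx(m,cv2.MORPH_CLOSE,np.ones((5,5)))
for c in cv2.findContours(m,cv2.RETR_EXTERNAL,cv2.CHAIN_APPROX_NONE)[0]:
    if 400<cv2.contourArea(c)<8000:
        w=p2w('wrist',c.reshape(-1,2),.014,i)[:,:2];r=cv2.minAreaRect((w*1e3).astype(np.float32));b=cv2.boxPoints(r)
        e=[b[1]-b[0],b[2]-b[1]];e=max(e,key=np.linalg.norm);a=(np.degrees(np.arctan2(e[1],e[0]))+90)%180-90
        print(np.round(r[0],1),np.round(r[1],1),'yaw',a.round(1))
E
python3 blobs.py
```

```text
t 8.65 p [0.5051 0.2774 0.1914] q [ 0.000e+00  7.065e-01  7.077e-01 -1.000e-04] F [-0.3 -0.2 -0.4] gap 0.0394 j [ 0.3   0.48  1.43 -0.    1.23  0.3 ]
[485.2 243.7] [124.3  38.8] yaw 0.1
[507.7 345.3] [28.9 59.7] yaw -2.3
[577.3 357.2] [61.6 29.2] yaw 13.4
```

drive_tool(steps=[{"x":0.136,"y":0.005,"z":0.1,"rx":0,"ry":0,"rz":0,"jaw":0.45},{"x":0.136,"y":0.005,"z":0.1,"rx":0,"ry":0,"rz":0,"jaw":0.45},{"x":0,"y":0,"z":0.2,"rx":0,"ry":0,"rz":0.027,"jaw":0.45},{"x":0,"y":0,"z":0.15,"rx":0,"ry":0,"rz":0,"jaw":0.45},{"x":0,"y":0,"z":0.05,"rx":0,"ry":0,"rz":0,"jaw":0.45}])

```text
clock: 9.32
ee_pos: [0.5073, 0.344, 0.0398]
tool_rot: [-0.001, 0.722, 0.692, -0.002]
ft_force: [0.2, -0.1, 0.2]
finger_gap: 0.0397
```

drive_tool(steps=[{"x":0,"y":0,"z":0.02,"rx":0,"ry":0,"rz":0,"jaw":0.45},{"x":0,"y":0,"z":0,"rx":0,"ry":0,"rz":0,"jaw":0.45},{"x":0,"y":0,"z":0,"rx":0,"ry":0,"rz":0,"jaw":0},{"x":0,"y":0,"z":0,"rx":0,"ry":0,"rz":0,"jaw":0},{"x":0,"y":0,"z":0,"rx":0,"ry":0,"rz":0,"jaw":0}])

```text
clock: 9.95
ee_pos: [0.5078, 0.3452, 0.0371]
tool_rot: [0.0, 0.722, 0.692, 0.0]
ft_force: [1.1, -0.1, 1.0]
finger_gap: 0.0114
```

drive_tool(steps=[{"x":0,"y":0,"z":-0.15,"rx":0,"ry":0,"rz":0,"jaw":0},{"x":0,"y":0,"z":-0.2,"rx":0,"ry":0,"rz":0,"jaw":0},{"x":0,"y":0,"z":-0.2,"rx":0,"ry":0,"rz":-0.053,"jaw":0},{"x":0,"y":0,"z":0,"rx":0,"ry":0,"rz":0,"jaw":0}])

```text
clock: 10.45
ee_pos: [0.509, 0.3458, 0.1783]
tool_rot: [0.001, 0.692, 0.722, 0.004]
ft_force: [0.9, 0.6, -1.5]
finger_gap: 0.0118
```

Run:
```python
from h import *
st();go((.5336,-.1484,.17),down(np.radians(2.4)))
```

```text
t 10.45 p [0.509  0.3458 0.1783] q [0.0015 0.6921 0.7218 0.0035] F [ 0.9  0.6 -1.5] gap 0.0118 j [0.41 0.57 1.32 0.   1.24 0.36]
shift [-1.9792  0.015   0.028 ] turn [ 0.0045 -0.0017  0.0001] rows>= 8.0
```

drive_tool(steps=[{"x":-0.22,"y":0,"z":0,"rx":0,"ry":0,"rz":0,"jaw":0},{"x":-0.22,"y":0,"z":0,"rx":0,"ry":0,"rz":0,"jaw":0},{"x":-0.22,"y":0,"z":0,"rx":0,"ry":0,"rz":0,"jaw":0},{"x":-0.22,"y":0,"z":0,"rx":0,"ry":0,"rz":0,"jaw":0},{"x":-0.22,"y":0,"z":0,"rx":0,"ry":0,"rz":0,"jaw":0}])

```text
clock: 11.08
ee_pos: [0.5185, 0.0687, 0.1732]
tool_rot: [-0.001, 0.693, 0.721, -0.001]
ft_force: [0.8, 0.3, -1.0]
finger_gap: 0.0117
```

drive_tool(steps=[{"x":-0.22,"y":0.005,"z":0,"rx":0,"ry":0,"rz":0,"jaw":0},{"x":-0.22,"y":0.005,"z":0,"rx":0,"ry":0,"rz":0,"jaw":0},{"x":-0.22,"y":0.005,"z":0,"rx":0,"ry":0,"rz":0,"jaw":0},{"x":-0.219,"y":0,"z":0,"rx":0,"ry":0,"rz":0,"jaw":0},{"x":0,"y":0,"z":0,"rx":0,"ry":0,"rz":0,"jaw":0}])

```text
clock: 11.7
ee_pos: [0.5313, -0.152, 0.1728]
tool_rot: [-0.001, 0.694, 0.72, -0.0]
ft_force: [0.4, 0.3, -0.1]
finger_gap: 0.012
```

drive_tool(steps=[{"x":0,"y":0,"z":0.2,"rx":0,"ry":0,"rz":0,"jaw":0},{"x":0,"y":0,"z":0.2,"rx":0,"ry":0,"rz":0,"jaw":0},{"x":0,"y":0,"z":0,"rx":0,"ry":0,"rz":0,"jaw":0},{"x":0,"y":0,"z":0,"rx":0,"ry":0,"rz":0,"jaw":0}])

```text
clock: 12.2
ee_pos: [0.5327, -0.1489, 0.0757]
tool_rot: [0.001, 0.692, 0.722, 0.0]
ft_force: [-0.7, -0.0, -0.5]
finger_gap: 0.0121
```

Run:
```python
from h import *
st();go((.5336,-.1484,.0421),down(np.radians(2.4)))
```

```text
t 12.2 p [ 0.5327 -0.1489  0.0757] q [9.000e-04 6.922e-01 7.217e-01 3.000e-04] F [-0.7 -0.  -0.5] gap 0.0121 j [-0.48  0.58  1.61  0.    0.95 -0.53]
shift [0.0019 0.0036 0.1345] turn [ 0.001   0.0005 -0.0001] rows>= 1.0
```

drive_tool(steps=[{"x":0.001,"y":0.004,"z":0.06,"rx":0,"ry":0,"rz":0,"jaw":0},{"x":0,"y":0,"z":0.03,"rx":0,"ry":0,"rz":0,"jaw":0},{"x":0,"y":0,"z":0.03,"rx":0,"ry":0,"rz":0,"jaw":0},{"x":0,"y":0,"z":0.014,"rx":0,"ry":0,"rz":0,"jaw":0},{"x":0,"y":0,"z":0,"rx":0,"ry":0,"rz":0,"jaw":0}])

```text
clock: 12.82
ee_pos: [0.5333, -0.1475, 0.0449]
tool_rot: [-0.0, 0.692, 0.722, 0.001]
ft_force: [-15.9, 14.3, 47.0]
finger_gap: 0.0117
```

drive_tool(steps=[{"x":0,"y":0,"z":0,"rx":0,"ry":0,"rz":0,"jaw":0.35},{"x":0,"y":0,"z":0,"rx":0,"ry":0,"rz":0,"jaw":0.35},{"x":0,"y":0,"z":0,"rx":0,"ry":0,"rz":0,"jaw":0.35},{"x":0,"y":0,"z":-0.2,"rx":0,"ry":0,"rz":0,"jaw":0.35},{"x":0,"y":0,"z":-0.2,"rx":0,"ry":0,"rz":0,"jaw":0.45}])

```text
clock: 13.45
ee_pos: [0.5328, -0.1486, 0.142]
tool_rot: [-0.0, 0.692, 0.722, -0.0]
ft_force: [-0.3, -1.3, -0.2]
finger_gap: 0.0388
```

Run:
```python
from h import *
st();go((.577,.289,.2),down(np.radians(2.4)))
```

```text
t 13.45 p [ 0.5328 -0.1486  0.142 ] q [-2.000e-04  6.923e-01  7.216e-01 -0.000e+00] F [-0.3 -1.3 -0.2] gap 0.0388 j [-0.48  0.49  1.56  0.    1.09 -0.53]
shift [ 1.7416  0.249  -0.2317] turn [-0.0002 -0.0001 -0.0003] rows>= 8.0
```

It caught on something: 47 N, and it stopped 3 mm high. Looking.

drive_tool(steps=[{"x":-0.2,"y":0,"z":-0.15,"rx":0,"ry":0,"rz":0,"jaw":0.45},{"x":0,"y":0,"z":0,"rx":0,"ry":0,"rz":0,"jaw":0.45},{"x":0,"y":0,"z":0,"rx":0,"ry":0,"rz":0,"jaw":0.45}])

```text
clock: 13.82
ee_pos: [0.5346, -0.1981, 0.1772]
tool_rot: [-0.001, 0.692, 0.721, -0.0]
ft_force: [0.5, -0.5, -1.7]
finger_gap: 0.0396
```

Run:
```python
from h import *
st();i=camera_info('wrist');im=camera('wrist')[:,:,::-1]
import pickle;pickle.dump(i,open('w5.pkl','wb'));cv2.imwrite('w5raw.png',im)
q=w2p('wrist',[[.533,-.150,.03]],i)[0];print(q)
x0,y0=int(np.clip(q[0]-100,0,312)),int(np.clip(q[1]-75,0,234));print(x0,y0)
cv2.imwrite('pics/w5.png',cv2.resize(im[y0:y0+150,x0:x0+200],None,fx=4,fy=4,interpolation=cv2.INTER_CUBIC))
```

```text
t 13.82 p [ 0.5346 -0.1981  0.1772] q [-9.000e-04  6.925e-01  7.214e-01 -1.000e-04] F [ 0.5 -0.5 -1.7] gap 0.0396 j [-0.56  0.48  1.47  0.    1.19 -0.6 ]
[253.94785582 135.33947069]
153 60
```

View pics/w5.png

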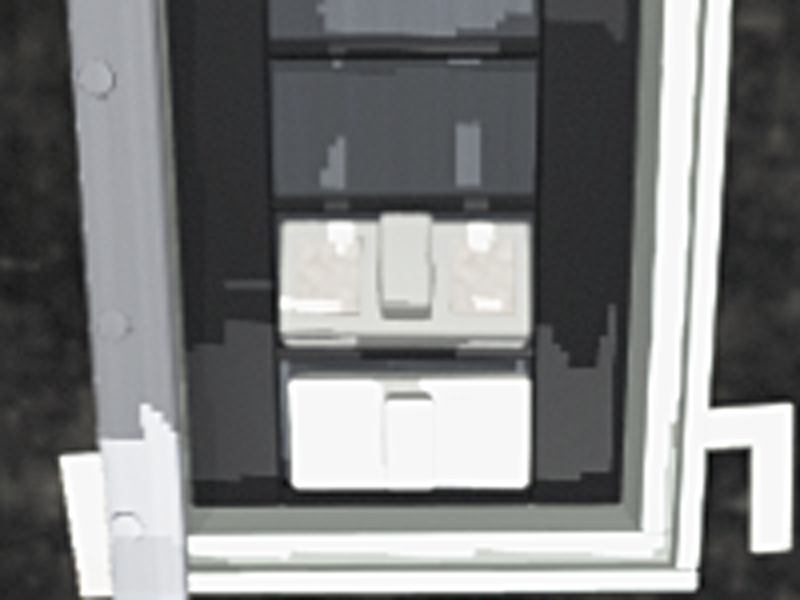

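```bash
cat > m5.py <<'E'
from h import *
import pickle
i=pickle.load(open('w5.pkl','rb'));s,off=4,np.array([153,60])
P=lambda q,z:(p2w('wrist',(np.array(q,float)+.5)/s-.5+off,z,i)[:,:2]*1e3).round(1).tolist()
print('pockets L/R',P([(268,60),(280,495)],.014),P([(540,60),(528,495)],.014))
print('webs lower/upper edges',P([(400,45),(400,58),(400,197),(400,212),(400,347),(400,360),(400,498)],.014))
print('lipin',P([(162,0),(186,560)],.055),'rimout',P([(731,0),(697,590)],.048))
for z in(.019,.022):
  print('B',P([(278,220),(531,222),(531,335),(280,335)],z),'rib',P([(408,250)],z+.014))
  print('A',P([(288,377),(529,375),(531,488),(292,489)],z),'rib',P([(411,430)],z+.014))
E
python3 m5.py
```

```text
pockets L/R [[498.2, -95.6], [502.6, -201.5]] [[562.5, -93.0], [566.8, -198.9]]
webs lower/upper edges [[529.3, -91.1], [529.4, -94.0], [530.7, -125.9], [530.9, -129.4], [532.2, -162.1], [532.3, -165.4], [533.7, -201.0]]
lipin [[481.5, -89.7], [485.7, -207.4]] rimout [[597.9, -83.7], [604.0, -212.0]]
B [[501.7, -132.4], [562.4, -130.4], [564.2, -157.3], [502.6, -159.8]] rib [[533.1, -137.8]]
A [[504.7, -170.1], [564.4, -167.1], [566.8, -195.8], [506.1, -198.6]] rib [[535.6, -179.6]]
B [[502.0, -132.4], [562.0, -130.4], [563.8, -157.0], [502.9, -159.5]] rib [[533.1, -137.7]]
A [[505.0, -169.7], [564.0, -166.8], [566.5, -195.1], [506.4, -197.8]] rib [[535.5, -179.0]]
```

B is tilted with its -y edge on web 2/3. The web picks and A's side contact both put the carrier centre at y about -0.128, so it's 2 mm further toward +y. I'll regrasp the rib, shift it +y and press down gently.

drive_tool(steps=[{"x":0.218,"y":0.004,"z":0.1,"rx":0,"ry":0,"rz":0,"jaw":0.35},{"x":0,"y":0,"z":0.2,"rx":0,"ry":0,"rz":0,"jaw":0.35},{"x":0,"y":0,"z":0.15,"rx":0,"ry":0,"rz":0,"jaw":0.35},{"x":0,"y":0,"z":0.075,"rx":0,"ry":0,"rz":0,"jaw":0.35},{"x":0,"y":0,"z":0,"rx":0,"ry":0,"rz":0,"jaw":0.35}], force=10)

```text
clock: 14.5
ee_pos: [0.5327, -0.1427, 0.0452]
tool_rot: [-0.002, 0.692, 0.722, -0.001]
ft_force: [0.0, 0.2, -0.2]
finger_gap: 0.0306
```

drive_tool(steps=[{"x":0,"y":0,"z":0,"rx":0,"ry":0,"rz":0,"jaw":0},{"x":0,"y":0,"z":0,"rx":0,"ry":0,"rz":0,"jaw":0},{"x":0,"y":0,"z":0,"rx":0,"ry":0,"rz":0,"jaw":0},{"x":0,"y":0,"z":-0.012,"rx":0,"ry":0,"rz":0,"jaw":0},{"x":0.008,"y":0,"z":0,"rx":0,"ry":0,"rz":0,"jaw":0}])

```text
clock: 15.12
ee_pos: [0.5338, -0.1423, 0.0503]
tool_rot: [0.0, 0.692, 0.721, 0.0]
ft_force: [0.4, -0.6, -0.4]
finger_gap: 0.0117
```

drive_tool(steps=[{"x":0,"y":0,"z":0,"rx":0,"ry":0,"rz":0,"jaw":0},{"x":0,"y":0,"z":0.01,"rx":0,"ry":0,"rz":0,"jaw":0},{"x":0,"y":0,"z":0.008,"rx":0,"ry":0,"rz":0,"jaw":0},{"x":0,"y":0,"z":0,"rx":0,"ry":0,"rz":0,"jaw":0}])

```text
clock: 15.62
ee_pos: [0.5338, -0.1427, 0.046]
tool_rot: [0.0, 0.692, 0.722, -0.0]
ft_force: [-1.6, -1.6, 6.7]
finger_gap: 0.0118
```

drive_tool(steps=[{"x":0,"y":0,"z":0,"rx":0,"ry":0,"rz":0,"jaw":0.35},{"x":0,"y":0,"z":0,"rx":0,"ry":0,"rz":0,"jaw":0.35},{"x":0,"y":0,"z":-0.2,"rx":0,"ry":0,"rz":0,"jaw":0.35},{"x":0,"y":0,"z":-0.2,"rx":0,"ry":0,"rz":0,"jaw":0.35},{"x":-0.22,"y":0,"z":-0.1,"rx":0,"ry":0,"rz":0,"jaw":0.35}])

```text
clock: 16.25
ee_pos: [0.5368, -0.1957, 0.1733]
tool_rot: [0.001, 0.691, 0.723, 0.001]
ft_force: [1.1, -0.4, 0.0]
finger_gap: 0.0309
```

drive_tool(steps=[{"x":0,"y":0,"z":0,"rx":0,"ry":0,"rz":0,"jaw":0.45},{"x":0,"y":0,"z":0,"rx":0,"ry":0,"rz":0,"jaw":0.45}])

```text
clock: 16.5
ee_pos: [0.5355, -0.1966, 0.1696]
tool_rot: [-0.001, 0.692, 0.721, -0.0]
ft_force: [-1.2, 0.5, -0.2]
finger_gap: 0.0399
```

Run:
```python
from h import *
st();i=camera_info('wrist');im=camera('wrist')[:,:,::-1]
import pickle;pickle.dump(i,open('w5.pkl','wb'));cv2.imwrite('w5raw.png',im)
q=w2p('wrist',[[.533,-.150,.03]],i)[0];print(q)
x0,y0=int(np.clip(q[0]-100,0,312)),int(np.clip(q[1]-75,0,234));print(x0,y0)
cv2.imwrite('pics/w6.png',cv2.resize(im[y0:y0+150,x0:x0+200],None,fx=4,fy=4,interpolation=cv2.INTER_CUBIC))
```

```text
t 16.5 p [ 0.5355 -0.1966  0.1696] q [-9.000e-04  6.925e-01  7.214e-01 -1.000e-04] F [-1.2  0.5 -0.2] gap 0.0399 j [-0.56  0.49  1.48  0.    1.18 -0.6 ]
[252.79247177 137.5424673 ]
152 62
```

View pics/w6.png

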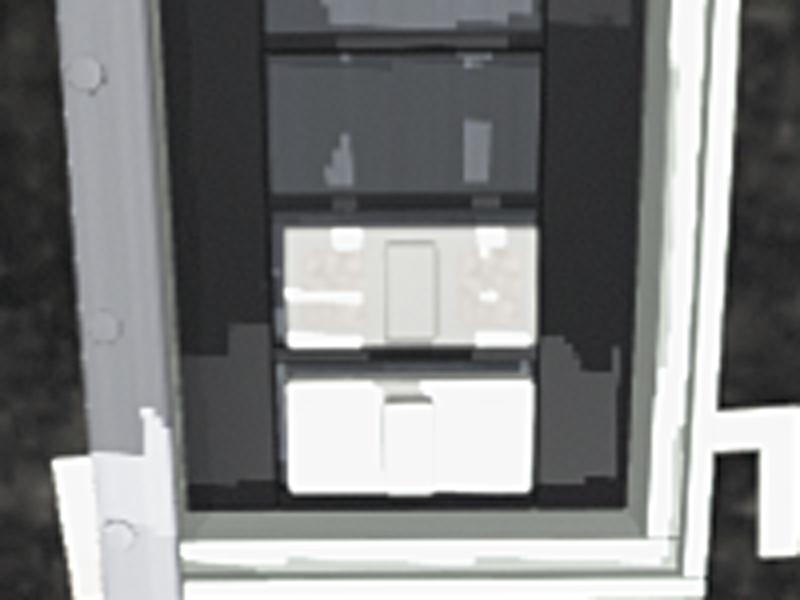

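B now lies flat in the pocket at (410,287), and A is at (410,435). Remeasuring with the new view, then C.

```bash
cat > m6.py <<'E'
from h import *
import pickle
i=pickle.load(open('w5.pkl','rb'));s,off=4,np.array([152,62])
P=lambda q,z:(p2w('wrist',(np.array(q,float)+.5)/s-.5+off,z,i)[:,:2]*1e3)
print('pockets L/R',P([(264,55),(278,500)],.014).round(1).tolist(),P([(544,55),(538,500)],.014).round(1).tolist())
print('webs',P([(400,38),(400,52),(400,195),(400,210),(400,350),(400,362)],.014).round(1).tolist())
print('B',P([(285,226),(538,227),(534,347),(286,346)],.019).mean(0).round(1),'A',P([(286,380),(533,380),(533,493),(290,493)],.019).mean(0).round(1))
E
python3 m6.py; python3 -c "
from h import *
go((.577,.289,.2),down(np.radians(2.4)))"
```

```text
pockets L/R [[498.3, -95.8], [502.9, -201.6]] [[562.8, -93.2], [568.6, -198.9]]
webs [[529.5, -90.9], [529.6, -93.9], [530.9, -125.9], [531.0, -129.3], [532.3, -162.5], [532.4, -165.5]]
B [ 534.3 -146.9] A [ 535.7 -183.1]
shift [ 1.9324  0.2464 -0.12  ] turn [-0.001  -0.0009 -0.0001] rows>= 8.0
```

drive_tool(steps=[{"x":0.24,"y":0.03,"z":-0.02,"rx":0,"ry":0,"rz":0,"jaw":0.45},{"x":0.24,"y":0.03,"z":-0.02,"rx":0,"ry":0,"rz":0,"jaw":0.45},{"x":0.24,"y":0.03,"z":-0.02,"rx":0,"ry":0,"rz":0,"jaw":0.45},{"x":0.24,"y":0.03,"z":-0.02,"rx":0,"ry":0,"rz":0,"jaw":0.45},{"x":0.24,"y":0.03,"z":-0.02,"rx":0,"ry":0,"rz":0,"jaw":0.45}])

```text
clock: 17.18
ee_pos: [0.5602, 0.1071, 0.1948]
tool_rot: [-0.001, 0.692, 0.722, -0.0]
ft_force: [0.4, -1.5, 0.4]
finger_gap: 0.0395
```

drive_tool(steps=[{"x":0.24,"y":0.03,"z":0,"rx":0,"ry":0,"rz":0,"jaw":0.45},{"x":0.24,"y":0.03,"z":0,"rx":0,"ry":0,"rz":0,"jaw":0.45},{"x":0.24,"y":0.03,"z":0,"rx":0,"ry":0,"rz":0,"jaw":0.45},{"x":0,"y":0,"z":0,"rx":0,"ry":0,"rz":0,"jaw":0.45},{"x":0,"y":0,"z":0,"rx":0,"ry":0,"rz":0,"jaw":0.45}])

```text
clock: 17.8
ee_pos: [0.5753, 0.285, 0.1945]
tool_rot: [-0.0, 0.692, 0.722, -0.001]
ft_force: [0.9, 0.3, 1.0]
finger_gap: 0.0395
```

```bash
python3 blobs.py; python3 -c "
from h import *
go((.5780,.3572,.0365),down(np.radians(13.3)))"
```

```text
t 17.8 p [0.5753 0.285  0.1945] q [-4.000e-04  6.920e-01  7.219e-01 -9.000e-04] F [0.9 0.3 1. ] gap 0.0395 j [ 0.28  0.62  1.19 -0.    1.33  0.24]
[485.6 246.3] [124.4  39.5] yaw 2.6
[577.8 357.3] [60.4 28.9] yaw 13.5
[427.3 424.2] [22.5 22.8] yaw -70.0
[312.7 331.3] [233.1  35.1] yaw 80.2
shift [0.2912 0.022  0.6335] turn [-0.0008  0.0003 -0.1216] rows>= 3.0
```

drive_tool(steps=[{"x":0.146,"y":0.011,"z":0.1,"rx":0,"ry":0,"rz":0,"jaw":0.45},{"x":0.146,"y":0.011,"z":0.1,"rx":0,"ry":0,"rz":0,"jaw":0.45},{"x":0,"y":0,"z":0.1,"rx":0,"ry":0,"rz":-0.061,"jaw":0.45},{"x":0,"y":0,"z":0.2,"rx":0,"ry":0,"rz":-0.061,"jaw":0.45},{"x":0,"y":0,"z":0.1,"rx":0,"ry":0,"rz":0,"jaw":0.45}], force=20)

```text
clock: 18.48
ee_pos: [0.5778, 0.3563, 0.0427]
tool_rot: [-0.001, 0.62, 0.784, -0.002]
ft_force: [0.5, 0.6, 0.2]
finger_gap: 0.0399
```

drive_tool(steps=[{"x":0,"y":0,"z":0.03,"rx":0,"ry":0,"rz":0,"jaw":0.45},{"x":0,"y":0,"z":0,"rx":0,"ry":0,"rz":0,"jaw":0.45},{"x":0,"y":0,"z":0,"rx":0,"ry":0,"rz":0,"jaw":0},{"x":0,"y":0,"z":0,"rx":0,"ry":0,"rz":0,"jaw":0},{"x":0,"y":0,"z":0,"rx":0,"ry":0,"rz":0,"jaw":0}])

```text
clock: 19.1
ee_pos: [0.5787, 0.3581, 0.0385]
tool_rot: [0.0, 0.62, 0.785, 0.0]
ft_force: [0.3, -0.2, 2.0]
finger_gap: 0.0115
```

drive_tool(steps=[{"x":0,"y":0,"z":-0.15,"rx":0,"ry":0,"rz":0,"jaw":0},{"x":0,"y":0,"z":-0.2,"rx":0,"ry":0,"rz":0.061,"jaw":0},{"x":0,"y":0,"z":-0.2,"rx":0,"ry":0,"rz":0.061,"jaw":0},{"x":0,"y":0,"z":0,"rx":0,"ry":0,"rz":0,"jaw":0}])

```text
clock: 19.6
ee_pos: [0.5798, 0.3587, 0.1802]
tool_rot: [0.002, 0.692, 0.721, 0.004]
ft_force: [-0.3, -0.2, -0.6]
finger_gap: 0.0114
```

Run:
```python
from h import *
st();go((.5313,-.110,.17),down(np.radians(2.4)))
```

```text
t 19.6 p [0.5798 0.3587 0.1802] q [0.0017 0.6925 0.7214 0.0038] F [-0.3 -0.2 -0.6] gap 0.0114 j [0.38 0.72 1.06 0.   1.35 0.34]
shift [-1.8653 -0.2708  0.0336] turn [ 0.0049 -0.0018 -0.0006] rows>= 8.0
```

drive_tool(steps=[{"x":-0.207,"y":-0.03,"z":0,"rx":0,"ry":0,"rz":0,"jaw":0},{"x":-0.207,"y":-0.03,"z":0,"rx":0,"ry":0,"rz":0,"jaw":0},{"x":-0.207,"y":-0.03,"z":0,"rx":0,"ry":0,"rz":0,"jaw":0},{"x":-0.207,"y":-0.03,"z":0,"rx":0,"ry":0,"rz":0,"jaw":0},{"x":-0.207,"y":-0.03,"z":0,"rx":0,"ry":0,"rz":0,"jaw":0}])

```text
clock: 20.23
ee_pos: [0.5509, 0.0964, 0.1744]
tool_rot: [-0.001, 0.692, 0.722, -0.001]
ft_force: [0.9, -0.6, -1.4]
finger_gap: 0.0118
```

drive_tool(steps=[{"x":-0.207,"y":-0.03,"z":0,"rx":0,"ry":0,"rz":0,"jaw":0},{"x":-0.207,"y":-0.03,"z":0,"rx":0,"ry":0,"rz":0,"jaw":0},{"x":-0.207,"y":-0.03,"z":0,"rx":0,"ry":0,"rz":0,"jaw":0},{"x":-0.207,"y":-0.03,"z":0,"rx":0,"ry":0,"rz":0,"jaw":0},{"x":0,"y":0,"z":0,"rx":0,"ry":0,"rz":0,"jaw":0}])

```text
clock: 20.85
ee_pos: [0.5295, -0.1127, 0.1744]
tool_rot: [-0.001, 0.694, 0.72, -0.0]
ft_force: [0.7, 0.9, -0.8]
finger_gap: 0.0116
```

drive_tool(steps=[{"x":0,"y":0,"z":0.2,"rx":0,"ry":0,"rz":0,"jaw":0},{"x":0,"y":0,"z":0.2,"rx":0,"ry":0,"rz":0,"jaw":0},{"x":0,"y":0,"z":0,"rx":0,"ry":0,"rz":0,"jaw":0},{"x":0,"y":0,"z":0,"rx":0,"ry":0,"rz":0,"jaw":0}])

```text
clock: 21.35
ee_pos: [0.5311, -0.1097, 0.077]
tool_rot: [0.001, 0.692, 0.722, 0.0]
ft_force: [-0.3, -0.2, 0.6]
finger_gap: 0.0117
```

Run:
```python
from h import *
st();go((.5313,-.1093,.0438),down(np.radians(2.4)))
```

```text
t 21.35 p [ 0.5311 -0.1097  0.077 ] q [9.000e-04 6.920e-01 7.219e-01 4.000e-04] F [-0.3 -0.2  0.6] gap 0.0117 j [-0.42  0.56  1.65  0.    0.93 -0.46]
shift [0.0018 0.0005 0.1328] turn [0.0011 0.0005 0.0002] rows>= 1.0
```

drive_tool(steps=[{"x":0.001,"y":0,"z":0.07,"rx":0,"ry":0,"rz":0,"jaw":0},{"x":0,"y":0,"z":0.03,"rx":0,"ry":0,"rz":0,"jaw":0},{"x":0,"y":0,"z":0.015,"rx":0,"ry":0,"rz":0,"jaw":0},{"x":0,"y":0,"z":0,"rx":0,"ry":0,"rz":0,"jaw":0}])

```text
clock: 21.85
ee_pos: [0.5303, -0.1098, 0.0466]
tool_rot: [-0.0, 0.692, 0.722, -0.0]
ft_force: [-0.8, -0.3, -0.5]
finger_gap: 0.0119
```

No force so far, and the bottom is already about 6 mm inside the pocket. Lower the last part, release and back off.

drive_tool(steps=[{"x":0,"y":0.002,"z":0.008,"rx":0,"ry":0,"rz":0,"jaw":0},{"x":0,"y":0,"z":0.004,"rx":0,"ry":0,"rz":0,"jaw":0},{"x":0,"y":0,"z":0,"rx":0,"ry":0,"rz":0,"jaw":0}])

```text
clock: 22.22
ee_pos: [0.5308, -0.1098, 0.0438]
tool_rot: [0.0, 0.692, 0.722, -0.0]
ft_force: [0.0, 0.2, -0.3]
finger_gap: 0.0118
```

drive_tool(steps=[{"x":0,"y":0,"z":0,"rx":0,"ry":0,"rz":0,"jaw":0.35},{"x":0,"y":0,"z":0,"rx":0,"ry":0,"rz":0,"jaw":0.35},{"x":0,"y":0,"z":-0.2,"rx":0,"ry":0,"rz":0,"jaw":0.35},{"x":0,"y":0,"z":-0.2,"rx":0,"ry":0,"rz":0,"jaw":0.35},{"x":-0.24,"y":0,"z":-0.05,"rx":0,"ry":0,"rz":0,"jaw":0.35}])

```text
clock: 22.85
ee_pos: [0.5346, -0.1685, 0.1598]
tool_rot: [0.002, 0.691, 0.723, 0.001]
ft_force: [1.0, 0.2, -0.5]
finger_gap: 0.0304
```

drive_tool(steps=[{"x":-0.14,"y":0,"z":-0.15,"rx":0,"ry":0,"rz":0,"jaw":0.45},{"x":0,"y":0,"z":0,"rx":0,"ry":0,"rz":0,"jaw":0.45},{"x":0,"y":0,"z":0,"rx":0,"ry":0,"rz":0,"jaw":0.45}])

```text
clock: 23.22
ee_pos: [0.5344, -0.2039, 0.1928]
tool_rot: [-0.001, 0.692, 0.722, -0.0]
ft_force: [0.8, -0.5, -0.4]
finger_gap: 0.0399
```

Run:
```python
from h import *
st();i=camera_info('wrist');im=camera('wrist')[:,:,::-1]
import pickle;pickle.dump(i,open('w7.pkl','wb'));cv2.imwrite('w7raw.png',im)
q=w2p('wrist',[[.533,-.130,.03]],i)[0];print(q)
x0,y0=int(np.clip(q[0]-110,0,312)),int(np.clip(q[1]-90,0,234));print(x0,y0)
cv2.imwrite('pics/w7.png',cv2.resize(im[y0:y0+170,x0:x0+226],None,fx=3.5,fy=3.5,interpolation=cv2.INTER_CUBIC))
```

```text
t 23.23 p [ 0.5344 -0.2039  0.1928] q [-8.000e-04  6.923e-01  7.216e-01 -1.000e-04] F [ 0.8 -0.5 -0.4] gap 0.0399 j [-0.57  0.47  1.44  0.    1.23 -0.61]
[255.25585245 107.19370176]
145 17
```

View pics/w7.png

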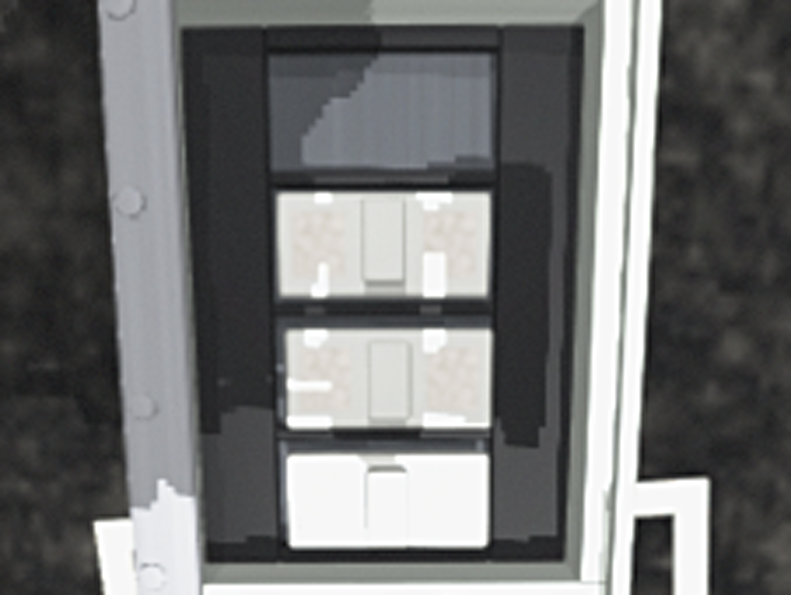

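All three cassettes are seated: C (384,245), B (390,380), A (387,500). Now I'll measure the cover from above.

Run:
```python
from h import *
go((.471,.100,.25),down(np.radians(2.4)))
```

```text
shift [ 1.2242 -0.2024 -0.2277] turn [-0.0011 -0.0009  0.0002] rows>= 6.0
```

drive_tool(steps=[{"x":0.204,"y":-0.034,"z":-0.038,"rx":0,"ry":0,"rz":0,"jaw":0.45},{"x":0.204,"y":-0.034,"z":-0.038,"rx":0,"ry":0,"rz":0,"jaw":0.45},{"x":0.204,"y":-0.034,"z":-0.038,"rx":0,"ry":0,"rz":0,"jaw":0.45},{"x":0.204,"y":-0.034,"z":-0.038,"rx":0,"ry":0,"rz":0,"jaw":0.45},{"x":0.204,"y":-0.034,"z":-0.038,"rx":0,"ry":0,"rz":0,"jaw":0.45}])

```text
clock: 23.9
ee_pos: [0.4804, 0.0509, 0.2406]
tool_rot: [-0.001, 0.692, 0.722, -0.0]
ft_force: [1.0, -0.2, -0.2]
finger_gap: 0.0399
```

drive_tool(steps=[{"x":0.204,"y":-0.034,"z":-0.038,"rx":0,"ry":0,"rz":0,"jaw":0.45},{"x":0,"y":0,"z":0,"rx":0,"ry":0,"rz":0,"jaw":0.45},{"x":0,"y":0,"z":0,"rx":0,"ry":0,"rz":0,"jaw":0.45},{"x":0,"y":0,"z":0,"rx":0,"ry":0,"rz":0,"jaw":0.45}])

```text
clock: 24.4
ee_pos: [0.4711, 0.0982, 0.2501]
tool_rot: [-0.0, 0.693, 0.721, -0.0]
ft_force: [0.5, -0.3, -0.3]
finger_gap: 0.0398
```

Run:
```python
from h import *
st();i=camera_info('wrist');im=camera('wrist')[:,:,::-1]
import pickle;pickle.dump(i,open('w8.pkl','wb'));cv2.imwrite('w8raw.png',im)
q=w2p('wrist',[[.471,.168,.006]],i)[0];print(q)
x0,y0=int(np.clip(q[0]-100,0,312)),int(np.clip(q[1]-85,0,234));print(x0,y0)
cv2.imwrite('pics/w8.png',cv2.resize(im[y0:y0+150,x0:x0+200],None,fx=4,fy=4,interpolation=cv2.INTER_CUBIC))
```

```text
t 24.4 p [0.4711 0.0982 0.2501] q [-4.000e-04  6.927e-01  7.212e-01 -4.000e-04] F [ 0.5 -0.3 -0.3] gap 0.0398 j [-0.04  0.22  1.64 -0.    1.28 -0.08]
[255.80870771 111.70417991]
155 26
```

View pics/w8.png

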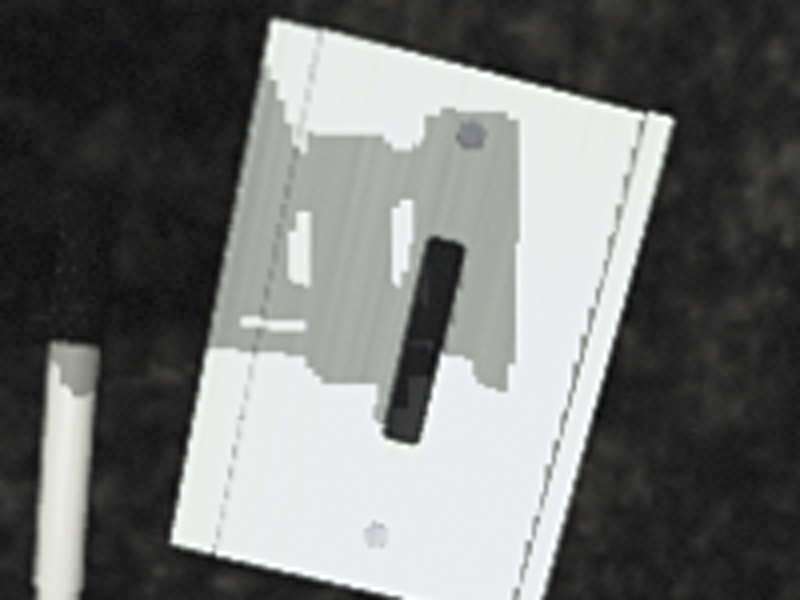

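```bash
cat > m8.py <<'E'
from h import *
import pickle
i=pickle.load(open('w8.pkl','rb'));s,off=4,np.array([155,26])
P=lambda q,z:p2w('wrist',(np.array(q,float)+.5)/s-.5+off,z,i)[:,:2]
a,b=P([(270,18),(170,545)],.004);c=P([(674,118)],.010)[0];d=a-b
yaw=np.arctan2(-d[0],d[1]);ex=np.array([np.cos(yaw),np.sin(yaw)])
h0,h1=P([(447,240),(403,441)],.026);dh=h0-h1
print('tongue',a,b,'L',np.linalg.norm(d),'W',(c-a)@ex,'yaw',np.degrees(yaw),'yaw top edge',np.degrees(np.arctan2(*(c-a)[::-1])))
print('handle',(h0+h1)/2,np.linalg.norm(dh),np.degrees(np.arctan2(-dh[0],dh[1])),'pred from tongue',(a+b)/2+.065*ex)
E
python3 m8.py
```

```text
tongue [0.42745625 0.26009154] [0.39695221 0.10168935] L 0.1613125918596331 W 0.1226097385090548 yaw -10.900204014635744 yaw top edge -11.133307204849498
handle [0.47670298 0.16870452] 0.05871497126124468 -10.116958331441323 pred from tongue [0.4760315  0.16859901]
```

drive_tool(steps=[{"x":0.143,"y":0.017,"z":0.1,"rx":0,"ry":0,"rz":0,"jaw":0.45},{"x":0.143,"y":0.016,"z":0.1,"rx":0,"ry":0,"rz":0,"jaw":0.45},{"x":0,"y":0,"z":0.2,"rx":0,"ry":0,"rz":0.075,"jaw":0.45},{"x":0,"y":0,"z":0.2,"rx":0,"ry":0,"rz":0.074,"jaw":0.45},{"x":0,"y":0,"z":0.2,"rx":0,"ry":0,"rz":0,"jaw":0.45}], force=45)

```text
clock: 25.08
ee_pos: [0.4766, 0.17, 0.0491]
tool_rot: [0.0, 0.773, 0.635, 0.0]
ft_force: [0.2, -0.3, 0.3]
finger_gap: 0.0392
```

drive_tool(steps=[{"x":0,"y":0,"z":0,"rx":0,"ry":0,"rz":0,"jaw":0.45},{"x":0,"y":0,"z":0,"rx":0,"ry":0,"rz":0,"jaw":0.45}])

```text
clock: 25.32
ee_pos: [0.4775, 0.1704, 0.0524]
tool_rot: [0.001, 0.772, 0.636, 0.001]
ft_force: [-0.8, -0.4, 0.7]
finger_gap: 0.0396
```

```bash
python3 -c "
from h import *
st();go((.4764,.1693,.0275),down(np.radians(-11)))"
```

```text
t 25.32 p [0.4775 0.1704 0.0524] q [6.000e-04 7.720e-01 6.356e-01 1.000e-03] F [-0.8 -0.4  0.7] gap 0.0396 j [ 0.11  0.54  1.77 -0.    0.83  0.3 ]
shift [-0.0054 -0.0038  0.0995] turn [ 0.0014 -0.0004 -0.0008] rows>= 1.0
```

drive_tool(steps=[{"x":-0.004,"y":-0.002,"z":0.08,"rx":0,"ry":0,"rz":0,"jaw":0.45},{"x":0,"y":0,"z":0.018,"rx":0,"ry":0,"rz":0,"jaw":0.45},{"x":0,"y":0,"z":0,"rx":0,"ry":0,"rz":0,"jaw":0.45},{"x":0,"y":0,"z":0,"rx":0,"ry":0,"rz":0,"jaw":0.45}])

```text
clock: 25.82
ee_pos: [0.4763, 0.1699, 0.0273]
tool_rot: [0.0, 0.772, 0.636, 0.001]
ft_force: [0.7, -0.3, -0.3]
finger_gap: 0.0398
```

drive_tool(steps=[{"x":0,"y":0,"z":0,"rx":0,"ry":0,"rz":0,"jaw":0},{"x":0,"y":0,"z":0,"rx":0,"ry":0,"rz":0,"jaw":0},{"x":0,"y":0,"z":0,"rx":0,"ry":0,"rz":0,"jaw":0},{"x":0,"y":0,"z":0,"rx":0,"ry":0,"rz":0,"jaw":0}])

```text
clock: 26.32
ee_pos: [0.4758, 0.1698, 0.0263]
tool_rot: [0.0, 0.772, 0.636, 0.0]
ft_force: [-0.7, 0.3, 1.6]
finger_gap: 0.0115
```

drive_tool(steps=[{"x":0,"y":0,"z":-0.1,"rx":0,"ry":0,"rz":0,"jaw":0},{"x":0,"y":0,"z":-0.2,"rx":0,"ry":0,"rz":0,"jaw":0},{"x":0,"y":0,"z":-0.2,"rx":0,"ry":0,"rz":-0.075,"jaw":0},{"x":0,"y":0,"z":-0.2,"rx":0,"ry":0,"rz":-0.074,"jaw":0},{"x":0,"y":0,"z":0,"rx":0,"ry":0,"rz":0,"jaw":0}])

```text
clock: 26.95
ee_pos: [0.4769, 0.17, 0.2042]
tool_rot: [0.002, 0.692, 0.722, 0.002]
ft_force: [0.5, 0.2, -2.7]
finger_gap: 0.0115
```

```bash
cat > cov.py <<'E'
from h import *
C=np.array([.5325,-.128,0]);YAW=2.4;H=.0263;DY=.0005
def tgt(xT,zT,t,C=C,yaw=YAW):
    t=np.radians(t);Z=R.from_euler('z',yaw,degrees=True)
    p=C+Z.apply([xT+.065*np.cos(t)-H*np.sin(t),DY,zT+.065*np.sin(t)+H*np.cos(t)])
    y=np.array([np.cos(t),0,np.sin(t)]);z=np.array([np.sin(t),0,-np.cos(t)])
    return p,Z*R.from_matrix(np.c_[np.cross(y,z),y,z])
def tip(h=None):
    """tongue position in carrier frame & tilt from measured TCP"""
    p,r=pose();m=r.as_matrix();T=p-m[:,1]*.065+m[:,2]*H-m[:,0]*DY
    q=R.from_euler('z',-YAW,degrees=True).apply(T-C);print('tongue in carrier mm',(q*1e3).round(1),'tilt',np.degrees(np.arcsin(m[2,1])).round(1))
E
python3 - <<'E'
from cov import *
st();a=tgt(-.035,.14,0);go(*a);b=tgt(-.035,.12,16);go(*b,*a)
E
```

```text
t 26.95 p [0.4769 0.17   0.2042] q [0.002  0.6921 0.7218 0.0025] F [ 0.5  0.2 -2.7] gap 0.0115 j [0.11 0.32 1.64 0.   1.18 0.07]
shift [-1.1983  0.2913  0.1531] turn [ 0.004  -0.0003  0.    ] rows>= 5.0
shift [-0.     -0.0391  0.0124] turn [-0.1778 -0.      0.    ] rows>= 2.0
```

drive_tool(steps=[{"x":-0.2,"y":0.0485,"z":0.01,"rx":0,"ry":0,"rz":0,"jaw":0},{"x":-0.2,"y":0.0485,"z":0.01,"rx":0,"ry":0,"rz":0,"jaw":0},{"x":-0.2,"y":0.0485,"z":0.01,"rx":0,"ry":0,"rz":0,"jaw":0},{"x":-0.2,"y":0.0485,"z":0.01,"rx":0,"ry":0,"rz":0,"jaw":0},{"x":-0.2,"y":0.0485,"z":0.01,"rx":0,"ry":0,"rz":0,"jaw":0}])

```text
clock: 27.58
ee_pos: [0.5463, -0.079, 0.1868]
tool_rot: [-0.001, 0.693, 0.721, -0.001]
ft_force: [0.3, -0.1, -1.3]
finger_gap: 0.0114
```

drive_tool(steps=[{"x":-0.2,"y":0.0485,"z":0.01,"rx":0,"ry":0,"rz":0,"jaw":0},{"x":0,"y":0,"z":0,"rx":-0.089,"ry":0,"rz":0,"jaw":0},{"x":0,"y":0,"z":0,"rx":-0.089,"ry":0,"rz":0,"jaw":0},{"x":0,"y":0,"z":0,"rx":0,"ry":0,"rz":0,"jaw":0},{"x":0,"y":0,"z":0,"rx":0,"ry":0,"rz":0,"jaw":0}])

```text
clock: 28.2
ee_pos: [0.5609, -0.1269, 0.1857]
tool_rot: [0.095, 0.686, 0.715, 0.1]
ft_force: [0.2, 0.0, -1.5]
finger_gap: 0.0118
```

Run:
```python
from cov import *
st();tip();go(*tgt(-.038,.06,16))
i=camera_info('wrist');im=camera('wrist')[:,:,::-1];import pickle;pickle.dump(i,open('w9.pkl','wb'));cv2.imwrite('w9raw.png',im)
cv2.imwrite('pics/w9.png',cv2.resize(im[:300],None,fx=1.56,fy=1.56,interpolation=cv2.INTER_CUBIC))
cv2.imwrite('pics/s9.png',cv2.resize(camera('scene')[90:240,200:400,::-1],None,fx=4,fy=4,interpolation=cv2.INTER_CUBIC))
```

```text
t 28.2 p [ 0.5609 -0.1269  0.1857] q [0.0953 0.6858 0.7146 0.0997] F [ 0.2  0.  -1.5] gap 0.0118 j [-0.48  0.37  1.64  0.18  0.9  -0.62]
tongue in carrier mm [-26.9  -0.5 142.7] tilt 15.9
shift [ 0.002  -0.1332  0.3053] turn [-0.0017 -0.0002 -0.0005] rows>= 2.0
```

View pics/w9.png

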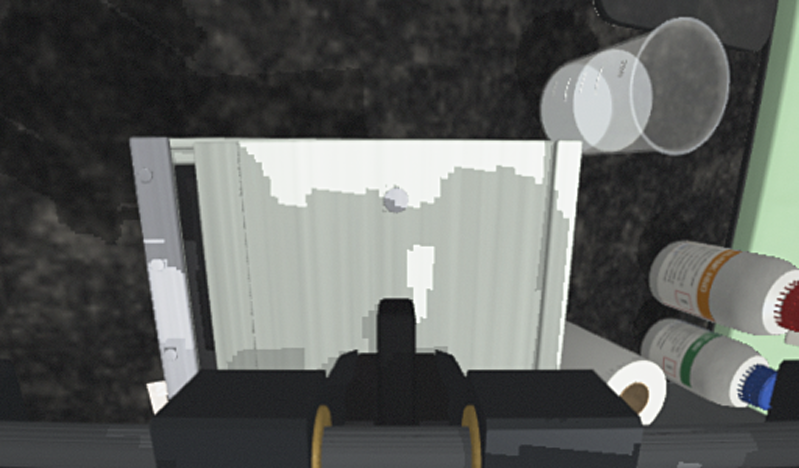

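Run:
```python
from cov import *
import pickle
i=pickle.load(open('w9.pkl','rb'));s=1.5625
p,r=pose();Z=R.from_euler('z',YAW,degrees=True)
cv=lambda x,y,z:p+r.apply([y-DY,x-.004,H-z])
print('handle +y end pred',w2p('wrist',[cv(.004,.030,.026)],i)*s,'pick (396,298)')
print('cover +y edge pred (far top, tongue top)',w2p('wrist',[cv(.061,.0805,.010),cv(-.061,.0805,.004)],i)*s,'pick (581,141),(194,139)')
print('carrier lip +y corners pred',w2p('wrist',C+Z.apply([[-.068,.088,.055],[-.05,.088,.055]]),i)*s,'pick (131,137),(167,137)')
```

```text
handle +y end pred [[395.72658978 312.38343656]] pick (396,298)
cover +y edge pred (far top, tongue top) [[583.31318035 137.77915231]
 [191.34309297 140.06024372]] pick (581,141),(194,139)
carrier lip +y corners pred [[130.25958755 137.15958264]
 [169.79210985 137.1762411 ]] pick (131,137),(167,137)
```

The cover and carrier predictions match the picture to about 1 mm. Lowering the tongue toward the lip.

drive_tool(steps=[{"x":0.001,"y":-0.067,"z":0.153,"rx":0,"ry":0,"rz":0,"jaw":0},{"x":0.001,"y":-0.067,"z":0.153,"rx":0,"ry":0,"rz":0,"jaw":0},{"x":0,"y":0,"z":0,"rx":0,"ry":0,"rz":0,"jaw":0},{"x":0,"y":0,"z":0,"rx":0,"ry":0,"rz":0,"jaw":0}])

```text
clock: 28.8
ee_pos: [0.5509, -0.1272, 0.105]
tool_rot: [0.097, 0.685, 0.715, 0.101]
ft_force: [-0.5, 0.9, -1.8]
finger_gap: 0.0116
```

Run:
```python
from cov import *
st();tip();a=tgt(-.040,.0445,16);go(*a);go(*tgt(-.0615,.0435,16),*a)
```

```text
t 28.8 p [ 0.5509 -0.1272  0.105 ] q [0.0975 0.6854 0.7146 0.1008] F [-0.5  0.9 -1.8] gap 0.0116 j [-0.49  0.46  1.75  0.22  0.7  -0.69]
tongue in carrier mm [-36.7  -0.5  61.7] tilt 16.1
shift [ 0.0021 -0.0315  0.063 ] turn [ 0.0014  0.0007 -0.    ] rows>= 1.0
shift [-0.     -0.0838 -0.0199] turn [0. 0. 0.] rows>= 1.0
```

drive_tool(steps=[{"x":0.002,"y":-0.0315,"z":0.063,"rx":0,"ry":0,"rz":0,"jaw":0},{"x":0,"y":0,"z":0,"rx":0,"ry":0,"rz":0,"jaw":0},{"x":0,"y":0,"z":0,"rx":0,"ry":0,"rz":0,"jaw":0}])

```text
clock: 29.18
ee_pos: [0.5474, -0.1269, 0.0876]
tool_rot: [0.098, 0.685, 0.715, 0.101]
ft_force: [0.1, -0.0, -1.9]
finger_gap: 0.0113
```

Run:
```python
from cov import *
st();tip();go(*tgt(-.0615,.0437,16))
cv2.imwrite('pics/s9.png',cv2.resize(camera('scene')[100:220,230:330,::-1],None,fx=5,fy=5,interpolation=cv2.INTER_CUBIC))
```

```text
t 29.18 p [ 0.5474 -0.1269  0.0876] q [0.0976 0.6854 0.7145 0.1009] F [ 0.1 -0.  -1.9] gap 0.0113 j [-0.5   0.48  1.77  0.23  0.65 -0.71]
tongue in carrier mm [-40.2  -0.   44.3] tilt 16.1
shift [-0.0001 -0.0821 -0.0207] turn [ 0.0015  0.0008 -0.0001] rows>= 1.0
```

View pics/s9.png

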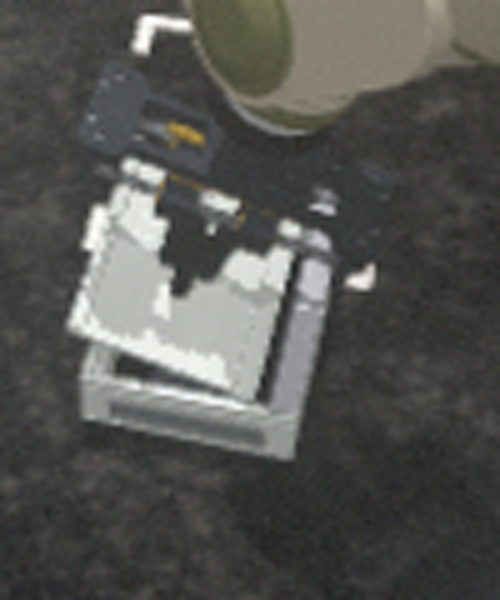

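The tongue edge (262,400) is inside the recess in front of the lip, and the far edge (75,325) is up. Sliding in.

drive_tool(steps=[{"x":0,"y":-0.03,"z":-0.008,"rx":0,"ry":0,"rz":0,"jaw":0},{"x":0,"y":-0.03,"z":-0.008,"rx":0,"ry":0,"rz":0,"jaw":0},{"x":0,"y":-0.02,"z":-0.005,"rx":0,"ry":0,"rz":0,"jaw":0},{"x":0,"y":0,"z":0,"rx":0,"ry":0,"rz":0,"jaw":0},{"x":0,"y":0,"z":0,"rx":0,"ry":0,"rz":0,"jaw":0}])

```text
clock: 29.85
ee_pos: [0.5259, -0.1274, 0.0857]
tool_rot: [0.097, 0.686, 0.714, 0.101]
ft_force: [0.4, -0.7, -1.9]
finger_gap: 0.0115
```

Run:
```python
from cov import *
st();tip()
p,r=pose()
for t in (12,8,4,0):
    q=tgt(-.0612,.0435 if t>6 else .042,t);go(*q,p,r);p,r=q
```

```text
t 29.85 p [ 0.5259 -0.1274  0.0857] q [0.0965 0.6856 0.7145 0.1006] F [ 0.4 -0.7 -1.9] gap 0.0115 j [-0.52  0.45  1.83  0.25  0.63 -0.75]
tongue in carrier mm [-61.8   0.4  42.5] tilt 16.0
shift [-0.0013  0.01    0.0153] turn [ 0.0447  0.0001 -0.0004] rows>= 1.0
shift [-0.      0.0067  0.0184] turn [ 0.0444  0.     -0.    ] rows>= 1.0
shift [0.     0.0059 0.0243] turn [ 0.0444 -0.      0.    ] rows>= 1.0
shift [0.     0.0067 0.0184] turn [ 0.0444  0.     -0.    ] rows>= 1.0
```

drive_tool(steps=[{"x":0,"y":0.01,"z":0.0155,"rx":0.0447,"ry":0,"rz":0,"jaw":0},{"x":0,"y":0.0067,"z":0.0185,"rx":0.0444,"ry":0,"rz":0,"jaw":0},{"x":0,"y":0,"z":0,"rx":0,"ry":0,"rz":0,"jaw":0},{"x":0,"y":0,"z":0,"rx":0,"ry":0,"rz":0,"jaw":0}])

```text
clock: 30.35
ee_pos: [0.5317, -0.127, 0.0783]
tool_rot: [0.048, 0.691, 0.72, 0.051]
ft_force: [1.2, -0.0, -1.9]
finger_gap: 0.0116
```

Run:
```python
from cov import *
st();tip()
p,r=pose()
for t,z in ((4,.042),(1.,.0415),(0,.0405)):
    q=tgt(-.0612,z,t);go(*q,p,r);p,r=q
```

```text
t 30.35 p [ 0.5317 -0.127   0.0783] q [0.0484 0.6906 0.7198 0.0508] F [ 1.2 -0.  -1.9] gap 0.0116 j [-0.48  0.52  1.73  0.1   0.78 -0.59]
tongue in carrier mm [-61.4   0.6  43.2] tilt 8.0
shift [-0.0022  0.0071  0.0234] turn [ 0.045  -0.0002 -0.0003] rows>= 1.0
shift [0.     0.005  0.0157] turn [0.0333 0.     0.    ] rows>= 1.0
shift [-0.      0.0017  0.0086] turn [ 0.0111  0.     -0.    ] rows>= 1.0
```

drive_tool(steps=[{"x":-0.001,"y":0.007,"z":0.0234,"rx":0.045,"ry":0,"rz":0,"jaw":0},{"x":0,"y":0.005,"z":0.0157,"rx":0.0333,"ry":0,"rz":0,"jaw":0},{"x":0,"y":0.0017,"z":0.0086,"rx":0.0111,"ry":0,"rz":0,"jaw":0},{"x":0,"y":0,"z":0,"rx":0,"ry":0,"rz":0,"jaw":0},{"x":0,"y":0,"z":0,"rx":0,"ry":0,"rz":0,"jaw":0}])

```text
clock: 30.98
ee_pos: [0.5362, -0.1272, 0.0671]
tool_rot: [-0.0, 0.692, 0.722, 0.0]
ft_force: [-0.8, -0.9, -1.6]
finger_gap: 0.0116
```

Run:
```python
from cov import *
st();tip()
```

```text
t 30.98 p [ 0.5362 -0.1272  0.0671] q [-1.000e-04  6.924e-01  7.215e-01  0.000e+00] F [-0.8 -0.9 -1.6] gap 0.0116 j [-0.45  0.59  1.62  0.    0.93 -0.49]
tongue in carrier mm [-61.3   0.2  40.8] tilt -0.0
```

drive_tool(steps=[{"x":0,"y":0,"z":0.004,"rx":0,"ry":0,"rz":0,"jaw":0},{"x":0,"y":0,"z":0,"rx":0,"ry":0,"rz":0,"jaw":0},{"x":0,"y":0,"z":0,"rx":0,"ry":0,"rz":0,"jaw":0.35},{"x":0,"y":0,"z":0,"rx":0,"ry":0,"rz":0,"jaw":0.35},{"x":0,"y":0,"z":0,"rx":0,"ry":0,"rz":0,"jaw":0.35}])

```text
clock: 31.6
ee_pos: [0.5365, -0.1272, 0.0659]
tool_rot: [-0.0, 0.692, 0.722, -0.0]
ft_force: [0.1, 0.2, -0.3]
finger_gap: 0.031
```

drive_tool(steps=[{"x":0,"y":0,"z":-0.1,"rx":0,"ry":0,"rz":0,"jaw":0.35},{"x":0,"y":0,"z":-0.2,"rx":0,"ry":0,"rz":0,"jaw":0.35},{"x":0,"y":0,"z":-0.2,"rx":0,"ry":0,"rz":0,"jaw":0.35},{"x":-0.2,"y":-0.08,"z":-0.1,"rx":0,"ry":0,"rz":0,"jaw":0.35},{"x":-0.16,"y":-0.08,"z":-0.1,"rx":0,"ry":0,"rz":0,"jaw":0.35}])

```text
clock: 32.22
ee_pos: [0.4998, -0.2199, 0.2421]
tool_rot: [0.0, 0.692, 0.722, -0.0]
ft_force: [0.6, -0.6, 0.6]
finger_gap: 0.0309
```

drive_tool(steps=[{"x":0,"y":0,"z":0,"rx":0,"ry":0,"rz":0,"jaw":0},{"x":0,"y":0,"z":0,"rx":0,"ry":0,"rz":0,"jaw":0},{"x":0,"y":0,"z":0,"rx":0,"ry":0,"rz":0,"jaw":0}])

```text
clock: 32.6
ee_pos: [0.5005, -0.2177, 0.2402]
tool_rot: [-0.001, 0.692, 0.722, -0.0]
ft_force: [0.8, 0.6, -0.3]
finger_gap: 0.003
```

Run:
```python
from h import *
st();i=camera_info('wrist');im=camera('wrist')[:,:,::-1]
import pickle;pickle.dump(i,open('w10.pkl','wb'));cv2.imwrite('w10raw.png',im)
q=w2p('wrist',[[.533,-.130,.04]],i)[0];print(q, w2p('wrist',[[.55,-.3,0]],i))
cv2.imwrite('pics/w10.png',cv2.resize(im[:300],None,fx=1.56,fy=1.56,interpolation=cv2.INTER_CUBIC))
```

```text
t 32.6 p [ 0.5005 -0.2177  0.2402] q [-1.000e-03  6.919e-01  7.220e-01 -3.000e-04] F [ 0.8  0.6 -0.3] gap 0.003 j [-0.62  0.37  1.46 -0.    1.31 -0.67]
[287.08382228  96.16467426] [[287.343417   228.52245884]]
```

View pics/w10.png

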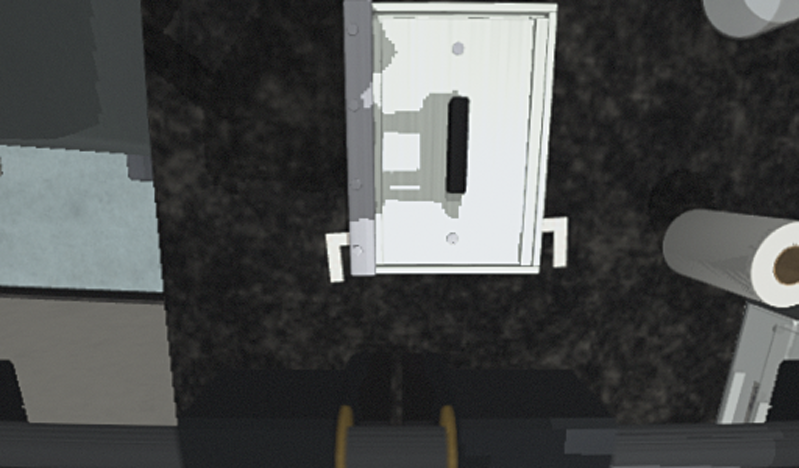

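Cover flat on the ledge with its tongue under the lip (lip band 347-375, cover inside the rim). Inner tape corners are at (341,247) and (553,232) here. The other two come from the top crop, so I can fit the bay.

```bash
cat > bay.py <<'E'
from h import *
import pickle
from scipy.optimize import least_squares
i=pickle.load(open('w10.pkl','rb'))
t=p2w('top',(np.array([(328,112),(667,83),(360,386),(704,353)],float)+.5)/6-.5+[260,150],0)[:,:2]
w=p2w('wrist',(np.array([(553,232),(341,247)],float)+.5)/1.5625-.5,0,i)[:,:2]
print('top bl,br,fl,fr',t.round(4).tolist(),'wrist bl,fl',w.round(4).tolist())
M=np.array([(.088,.108),(.088,-.108),(-.088,.108),(-.088,-.108)])
obs=np.vstack([t,w]);mod=np.vstack([M,M[[0,2]]]);wt=np.array([1,1,1,1,2,2.])[:,None]
f=lambda q:((obs-(q[:2]+mod@R.from_euler('z',q[2]).as_matrix()[:2,:2].T))*wt).ravel()
r=least_squares(f,[.55,-.3,.1]);print('bay',r.x[:2].round(4),np.degrees(r.x[2]).round(2),(r.fun*1e3).round(1))
# carrier from wrist: rim corners
c=p2w('wrist',(np.array([(346,0),(350,274)],float)+.5)/1.5625-.5,.055,i)[:,:2];c2=p2w('wrist',(np.array([(557,4),(539,272)],float)+.5)/1.5625-.5,.048,i)[:,:2]
print('lip outer',c.round(4).tolist(),'rim +x',c2.round(4).tolist())
E
python3 bay.py
```

```text
top bl,br,fl,fr [[0.6265, -0.1903], [0.6462, -0.4017], [0.4552, -0.2079], [0.4775, -0.4193]] wrist bl,fl [[0.6268, -0.1869], [0.4542, -0.2068]]
bay [ 0.5517 -0.3044] 6.06 [-1.3 -2.5 -4.4  0.9  2.4 -1.5  1.9  1.8 -2.1  1.7  2.8 -1. ]
lip outer [[0.4617, -0.0437], [0.4674, -0.2172]] rim +x [[0.5951, -0.037], [0.6036, -0.2113]]
```

Run:
```python
from h import *
a=((.529,.010,.20),down(np.radians(2.4)));go(*a);go((.529,.010,.038),a[1],*a)
```

```text
shift [0.9051 0.1529 0.1616] turn [-0.0011 -0.0006  0.0005] rows>= 4.0
shift [0.    0.    0.648] turn [0. 0. 0.] rows>= 3.0
```

drive_tool(steps=[{"x":0.226,"y":0.038,"z":0.04,"rx":0,"ry":0,"rz":0,"jaw":1},{"x":0.226,"y":0.038,"z":0.04,"rx":0,"ry":0,"rz":0,"jaw":1},{"x":0.226,"y":0.038,"z":0.04,"rx":0,"ry":0,"rz":0,"jaw":1},{"x":0.226,"y":0.038,"z":0.04,"rx":0,"ry":0,"rz":0,"jaw":1},{"x":0,"y":0,"z":0,"rx":0,"ry":0,"rz":0,"jaw":1}])

```text
clock: 33.28
ee_pos: [0.5285, 0.0125, 0.1999]
tool_rot: [-0.001, 0.69, 0.724, -0.001]
ft_force: [-0.1, 0.5, -0.2]
finger_gap: 0.0483
```

drive_tool(steps=[{"x":0,"y":0,"z":0.2,"rx":0,"ry":0,"rz":0,"jaw":1},{"x":0,"y":0,"z":0.2,"rx":0,"ry":0,"rz":0,"jaw":1},{"x":0,"y":0,"z":0.15,"rx":0,"ry":0,"rz":0,"jaw":1},{"x":0,"y":0,"z":0.08,"rx":0,"ry":0,"rz":0,"jaw":1},{"x":0,"y":0,"z":0,"rx":0,"ry":0,"rz":0,"jaw":1}])

```text
clock: 33.9
ee_pos: [0.5282, 0.0082, 0.0423]
tool_rot: [-0.001, 0.692, 0.721, -0.001]
ft_force: [0.8, 0.2, 0.6]
finger_gap: 0.0881
```

```bash
python3 -c "
from h import *
st();go((.529,-.028,.038),down(np.radians(2.4)))"
```

```text
t 33.9 p [0.5282 0.0082 0.0423] q [-0.0014  0.6925  0.7214 -0.0011] F [0.8 0.2 0.6] gap 0.0881 j [-0.21  0.59  1.71 -0.    0.85 -0.25]
shift [-0.1447 -0.0025  0.0173] turn [-0.0022 -0.0003 -0.0006] rows>= 1.0
```

Approaching to near contact, then a slow push.

drive_tool(steps=[{"x":-0.07,"y":0,"z":0.009,"rx":0,"ry":0,"rz":0,"jaw":1},{"x":-0.06,"y":0,"z":0,"rx":0,"ry":0,"rz":0,"jaw":1},{"x":-0.03,"y":0,"z":0,"rx":0,"ry":0,"rz":0,"jaw":1},{"x":-0.03,"y":0,"z":0,"rx":0,"ry":0,"rz":0,"jaw":1}])

```text
clock: 34.4
ee_pos: [0.531, -0.0389, 0.042]
tool_rot: [-0.0, 0.693, 0.721, 0.0]
ft_force: [-0.1, 8.9, 4.6]
finger_gap: 0.0879
```

drive_tool(steps=[{"x":-0.04,"y":0,"z":0,"rx":0,"ry":0,"rz":-0.003,"jaw":1},{"x":-0.04,"y":0,"z":0,"rx":0,"ry":0,"rz":-0.003,"jaw":1},{"x":-0.04,"y":0,"z":0,"rx":0,"ry":0,"rz":-0.003,"jaw":1},{"x":-0.04,"y":0,"z":0,"rx":0,"ry":0,"rz":-0.003,"jaw":1},{"x":-0.04,"y":0,"z":0,"rx":0,"ry":0,"rz":-0.003,"jaw":1}])

```text
clock: 35.02
ee_pos: [0.5334, -0.0886, 0.0419]
tool_rot: [-0.001, 0.684, 0.729, 0.0]
ft_force: [-0.8, 8.5, 5.6]
finger_gap: 0.0882
```

drive_tool(steps=[{"x":-0.04,"y":0,"z":0,"rx":0,"ry":0,"rz":-0.003,"jaw":1},{"x":-0.04,"y":0,"z":0,"rx":0,"ry":0,"rz":-0.003,"jaw":1},{"x":-0.04,"y":0,"z":0,"rx":0,"ry":0,"rz":-0.003,"jaw":1},{"x":-0.04,"y":0,"z":0,"rx":0,"ry":0,"rz":-0.003,"jaw":1},{"x":-0.04,"y":0,"z":0,"rx":0,"ry":0,"rz":-0.003,"jaw":1}])

```text
clock: 35.65
ee_pos: [0.537, -0.1384, 0.0419]
tool_rot: [-0.001, 0.675, 0.738, 0.0]
ft_force: [-1.3, 8.6, 6.3]
finger_gap: 0.0883
```

drive_tool(steps=[{"x":-0.04,"y":0,"z":0,"rx":0,"ry":0,"rz":-0.003,"jaw":1},{"x":-0.04,"y":0,"z":0,"rx":0,"ry":0,"rz":-0.003,"jaw":1},{"x":-0.04,"y":0,"z":0,"rx":0,"ry":0,"rz":-0.003,"jaw":1},{"x":-0.02,"y":0,"z":0,"rx":0,"ry":0,"rz":0,"jaw":1},{"x":0,"y":0,"z":0,"rx":0,"ry":0,"rz":0,"jaw":1}])

```text
clock: 36.28
ee_pos: [0.5403, -0.1739, 0.0418]
tool_rot: [-0.0, 0.67, 0.742, -0.0]
ft_force: [-0.3, 2.0, 2.0]
finger_gap: 0.088
```

Run:
```python
from h import *
st();im=camera('top')[:,:,::-1];cv2.imwrite('t2raw.png',im)
im=im[150:250,270:390];cv2.imwrite('pics/t2.png',cv2.resize(im,None,fx=6,fy=6,interpolation=cv2.INTER_CUBIC))
```

```text
t 36.27 p [ 0.5403 -0.1739  0.0418] q [-2.000e-04  6.702e-01  7.422e-01 -0.000e+00] F [-0.3  2.   2. ] gap 0.088 j [-0.52  0.66  1.58  0.    0.9  -0.62]
```

drive_tool(steps=[{"x":-0.04,"y":0,"z":0,"rx":0,"ry":0,"rz":0,"jaw":1},{"x":-0.04,"y":0,"z":0,"rx":0,"ry":0,"rz":0,"jaw":1},{"x":-0.03,"y":0,"z":0,"rx":0,"ry":0,"rz":0,"jaw":1},{"x":-0.01,"y":0,"z":0,"rx":0,"ry":0,"rz":0,"jaw":1},{"x":0,"y":0,"z":0,"rx":0,"ry":0,"rz":0,"jaw":1}])

```text
clock: 36.95
ee_pos: [0.5433, -0.2032, 0.0415]
tool_rot: [-0.001, 0.67, 0.742, -0.0]
ft_force: [-0.5, 4.0, 3.0]
finger_gap: 0.0883
```

drive_tool(steps=[{"x":0.06,"y":0,"z":0,"rx":0,"ry":0,"rz":0,"jaw":1},{"x":0.1,"y":0,"z":-0.05,"rx":0,"ry":0,"rz":0,"jaw":1},{"x":0,"y":0,"z":-0.2,"rx":0,"ry":0,"rz":0,"jaw":1},{"x":0,"y":0,"z":-0.24,"rx":0,"ry":0,"rz":0,"jaw":1},{"x":0,"y":0,"z":-0.24,"rx":0,"ry":0,"rz":0,"jaw":1}])

```text
clock: 37.58
ee_pos: [0.539, -0.1618, 0.2264]
tool_rot: [0.0, 0.67, 0.743, -0.0]
ft_force: [0.3, -0.3, 0.1]
finger_gap: 0.0885
```

Run:
```python
from h import *
st();go((.55,-.37,.27),down(np.radians(5.9)))
```

```text
t 37.58 p [ 0.539  -0.1618  0.2264] q [ 0.000e+00  6.695e-01  7.428e-01 -3.000e-04] F [ 0.3 -0.3  0.1] gap 0.0885 j [-0.5   0.42  1.43 -0.    1.29 -0.6 ]
shift [-0.8329 -0.0423 -0.174 ] turn [-0.0002  0.0002  0.0004] rows>= 4.0
```

drive_tool(steps=[{"x":-0.2,"y":-0.01,"z":-0.06,"rx":0,"ry":0,"rz":0,"jaw":1},{"x":-0.2,"y":-0.01,"z":-0.06,"rx":0,"ry":0,"rz":0,"jaw":1},{"x":-0.2,"y":-0.01,"z":-0.05,"rx":0,"ry":0,"rz":0,"jaw":1},{"x":-0.2,"y":-0.01,"z":0,"rx":0,"ry":0,"rz":0,"jaw":1},{"x":0,"y":0,"z":0,"rx":0,"ry":0,"rz":0,"jaw":1}])

```text
clock: 38.2
ee_pos: [0.5496, -0.3648, 0.2659]
tool_rot: [-0.0, 0.671, 0.742, -0.0]
ft_force: [0.0, 2.0, -0.5]
finger_gap: 0.0884
```

drive_tool(steps=[{"x":0,"y":0,"z":0,"rx":0,"ry":0,"rz":0,"jaw":1},{"x":0,"y":0,"z":0,"rx":0,"ry":0,"rz":0,"jaw":1}])

```text
clock: 38.45
ee_pos: [0.5504, -0.3618, 0.2668]
tool_rot: [-0.0, 0.669, 0.743, -0.0]
ft_force: [-1.1, -0.9, -0.4]
finger_gap: 0.0883
```

Run:
```python
from h import *
st();i=camera_info('wrist');im=camera('wrist')[:,:,::-1]
import pickle;pickle.dump(i,open('w11.pkl','wb'));cv2.imwrite('w11raw.png',im)
q=w2p('wrist',[[.552,-.304,.0]],i)[0];print(q)
x0,y0=int(np.clip(q[0]-105,0,292)),int(np.clip(q[1]-95,0,220));print(x0,y0)
cv2.imwrite('pics/w11.png',cv2.resize(im[y0:y0+164,x0:x0+218],None,fx=3.6,fy=3.6,interpolation=cv2.INTER_CUBIC))
```

```text
t 38.45 p [ 0.5504 -0.3618  0.2668] q [-1.000e-04  6.693e-01  7.430e-01 -2.000e-04] F [-1.1 -0.9 -0.4] gap 0.0883 j [-0.76  0.62  1.02 -0.    1.51 -0.86]
[259.26294581 121.38618103]
154 26
```

View pics/w11.png

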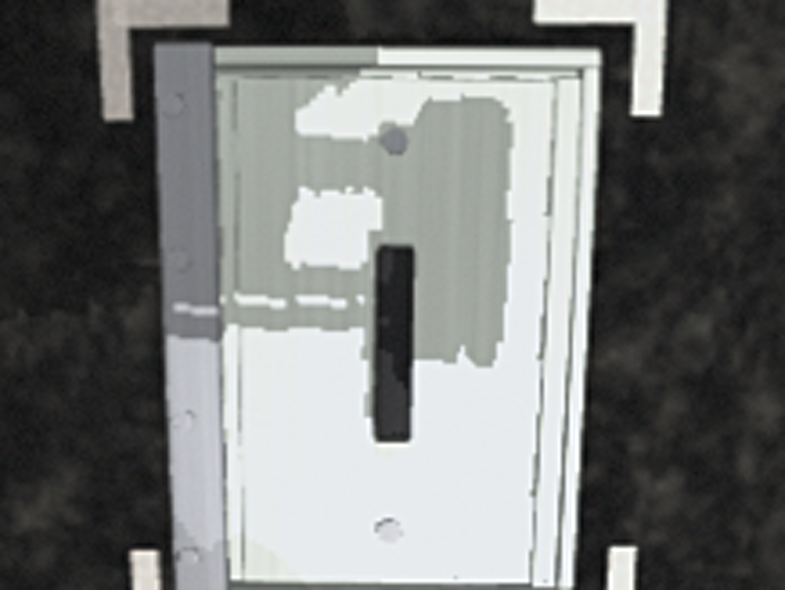

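```bash
cat > fin.py <<'E'
from h import *
import pickle
i=pickle.load(open('w11.pkl','rb'));P=lambda q,z:p2w('wrist',(np.array(q,float)+.5)/3.6-.5+[154,26],z,i)[:,:2]
fl,bl=P([(131,25),(633,23)],0);e=P([(158,585),(608,585)],0);d=bl-fl;yaw=np.arctan2(d[1],d[0]);print('tape fl,bl',fl,bl,'W',np.linalg.norm(d),np.degrees(yaw),'low edges',e)
B=lambda w:(w-(fl+bl)/2)@np.c_[[np.cos(yaw),np.sin(yaw)],[-np.sin(yaw),np.cos(yaw)]]+[0,.108]
c=np.vstack([P([(155,42),(175,585)],.055),P([(600,48),(574,585)],.048)])
print('carrier edge pts (lip +y corner, lip lower pt, rim +y corner, rim lower pt) in bay mm',(B(c)*1e3).round(1).tolist())
r=c[2]-c[3];print('yaw carrier rim/lip',np.degrees(np.arctan2(-r[0],r[1])),np.degrees(np.arctan2(*( (c[0]-c[1])*[-1,1]))))
print('low tape inner edges in bay',(B(e)*1e3).round(1).tolist())
E
python3 fin.py
```

```text
tape fl,bl [ 0.45427942 -0.2046446 ] [ 0.62734293 -0.18580575] W 0.17408583662941673 6.212476354957475 low edges [[ 0.47513657 -0.40432291]
 [ 0.65102522 -0.38592176]]
carrier edge pts (lip +y corner, lip lower pt, rim +y corner, rim lower pt) in bay mm [[-69.0, 89.5], [-70.9, -78.5], [65.7, 88.9], [65.4, -80.9]]
yaw carrier rim/lip 6.0985307783859595 5.544553776067291
low tape inner edges in bay [[-87.9, -92.8], [88.9, -93.5]]
```

The carrier stands centred in the bay: edges at about ±70 of ±88 mm in x and +89/-87 of ±108 mm in y, yaw within 0.5°. The arm is clear, so I'm handing in.

Run:
```python
from h import *
import pickle
i=pickle.load(open('w11.pkl','rb'));P=lambda q,z:p2w('wrist',(np.array(q,float)+.5)/3.6-.5+[154,26],z,i)[:,:2]
print('handle',P([(393,343)],.066)-np.array([.5517,-.3044]))
st();ctrl.job_done()
```

```text
handle [[0.00279454 0.00304032]]
t 38.5 p [ 0.5504 -0.362   0.2668] q [-1.000e-04  6.693e-01  7.430e-01 -2.000e-04] F [-0.4 -0.7  0.8] gap 0.0882 j [-0.76  0.62  1.02 -0.    1.51 -0.86]
the job is handed in; nothing more can be done
```

The job is handed in: three cassettes are seated, the cover is closed, and the carrier stands inside the tapes. Only three white cassettes were present, so the fourth pocket (pocket_0) stays empty. I left the green look-alike where it was.

**How it went:** One cassette (pocket_2) first caught on the web between pockets and took 47 N at the wrist. My carrier position was about 2 mm off in y. I regrasped it, shifted it and seated it flat. After that the tongue slid under the lip and the cover rotated down with almost no contact force. The push took about 8 N, using both fingertips.

**Last checks:**
- **Position in the bay:** the final wrist picture puts the carrier's edges at about ±70 mm in x (limit ±88) and +89/−87 mm in y (limit ±108). Its yaw is within about 0.7° of the tapes.
- **Cover:** it looked flat and inside the rim, with the handle within a few millimetres of where it should be. I read its height only from the arm's pose, about 40–41 mm on the ledge just before release.
- **Cassettes:** they were hidden under the cover, so the last view of them was before closing, and all three looked seated then.
- **Film roll, beaker and marker:** I didn't re-measure these. The arm kept clear of all three.
- **Disagreement:** the bay fit from the coarse top view was off by up to about 4 mm at the corners; the final wrist view agreed to 2 mm.

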